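# Put the polish flasks away in their ring rests

## Robot

A 6-joint arm with a two-finger parallel gripper is mounted at the origin on a cart in front of the work surface, level with it; the furniture and walls round the work are solid. World frame = base frame: x ahead of the robot, y to its left, z up, the work surface at z = 0. Lengths are in m, angles in rad, forces in N, time in s.
With the tool pointing down it reaches from about 0.225 to 0.875 m from the base axis. Payload 3.4 kg.
Tool frame: the origin (TCP) lies on the centre line of the jaws, within the pads' length; the fingertips stand 25 mm ahead of it and the grasp point (between the pads) lies 6 mm ahead of it; z points along the fingers, y is the line along which they close (so a half turn about z gives the same grasp; the last joint's range is limited). The gripper opens to 85 mm and grips with 20 to 120 N. Pads are 22 mm wide; open, the fingers measure 114 mm over their backs; the gripper's body (76 mm by 85 mm) begins 54 mm behind the grasp point. The pads swing forward as they close: fully open they stand 13 mm farther back than shut.
Start: joints at [1.081, 0.276, 1.505, -0, 1.361, -0.121], TCP at [0.207, 0.536, 0.256] pointing down, gripper open.
Joint ranges: [-2.89, 2.89], [-0.75, 2.08], [0.22, 2.7], [-1.18, 4.32], [0.11, 2.71], [-2.7, 2.7]. Speed limits (rad/s): [2.57, 2.57, 3.14, 3.14, 3.14, 3.14].

## Interface

Orientations are given as [roll, pitch, yaw] about the fixed x, y, z axes, in that order (R = Rz(yaw) Ry(pitch) Rx(roll)).
In Python, from station import * gives the robot as it stands. The module is installed in compiled form; this text tells all that it offers.
- The arm moves only by the shell command python3 -m handwheel 'ROWS' [OPENING] [FORCE]. ROWS is JSON, a list of rows, each a list of 6 numbers: the shift along the tool's x, y, z in mm, then the turn, a rotation vector about the tool's x, y, z in degrees. In form: [[x, y, z, ax, ay, az], ...]. A call has exactly 5 rows; each row is the pose to reach, as a shift and turn from the pose commanded when the call began, along the tool's axes at that moment; what a row does not reach only later rows make up. A row lasts 1/10 s, in which the tool goes at most 50 mm and 8.59 degrees, less where a joint would pass 70% of its speed; a pose out of reach is approached as far as the arm can. A call with a gripper value outside its range is refused whole. OPENING is the opening, from 0 (shut) to 1 (fully open), set as the call begins (- or left out, the last holds). The fingers move at their own pace and stop on an object; FORCE is the grip in N (left out, the last holds). Time passes only in rows, so rows that repeat a pose let the fingers close, or fill a call up. It gives the time, the measured TCP pose, the force, the opening and the grip force at its end, in the units of the state.
- sense(): the state, without advancing time (a new reading comes with each control period).
- grab_frame(name): name is "side" or "top" or "wrist"; returns a dict with "color" (480x640x3 uint8, red, green, blue), "fovy" (degrees; the focal length in pixels is half the picture's height over the tangent of half this angle, whatever the lens; pixels are square), "cx", "cy" (the principal point, pixels), "extrinsics" (4x4, takes a point from camera to world coordinates); the wrist camera has in their place "tool_from_camera" (4x4, takes a point from camera to tool coordinates, whose origin is the TCP and whose axes are the flange's). Camera axes: x right, y down, z forward; pixel columns grow to the right and rows downward; lengths in m; the calibration is good to about 2 mm. A picture is of the moment at which its call begins: read the wrist's pose just before it. There is no depth.
- hand_in(): hands the job in; it is judged then, once.
Trained networks look in a picture, given as the dict that the camera call returned (one of the last four; its "shot" number tells which), for a name from the list of things; names that differ only in an ending like _2 or _b are one class to them, and where a whole thing is asked for, a point or a joint stands for the part that bears it (a point fixed in the world has none). Each returns a list of dicts, best first, with "confidence" (0 to 1); they miss things now and then, are a little off and sometimes report something else, mostly with a low value. They report only what shows in the picture. A call takes as long as a camera call. They do not tell look-alikes from the thing itself.
- look_for(query, picture): "bbox" ([left, top, width, height] as shares, 0 to 1, of the picture: columns of its width, rows of its height, round what is visible of it).
- cut_out(query, picture): "region" (480x640 bool, what is visible of it) and "bbox" ([left, top, width, height] as shares, 0 to 1, of the picture: columns of its width, rows of its height, round what is visible of it).
The state is a dict: "time": time; "joints": joint angles; "joint_vel": joint speeds; "tau": joint torques, N m; "tcp_pos": TCP position; "ee_rot": TCP orientation; "force": force on the tool from outside, world axes, zero at the start; "moment": the same for the moment, N m; "gripper_width": opening from 0.0 (shut) to 1.0 (fully open); "grip_force": force on a finger pad.
Only numpy, scipy, OpenCV 4.12 (cv2) and the standard library are available. Lean on these libraries where they do the work, as an engineer would, in place of code of your own. Each camera call takes 0.05 s, during which the arm holds its last target. There are 200 camera calls.

## Task

Put away the round-bottomed polish flasks that stand about on the table: set each one upright and level in the ring rest of its cap's colour, and screw its cap fully home (clockwise, until the white rib stands over the black one). There may be three or four flasks; leave the pot, the carton and the cork roll between them where they are.

Things in the scene. Friction and masses are not known exactly. Their poses are not given: they have to be found in the camera images.
- red_flask: white round-bottomed flask with a red screw cap, about 0.24 kg. Origin at the centre of the spherical bulb (radius 30 mm); its z axis runs up the neck and through the cap. The cap is a fluted cylinder 26 mm across that reaches from 38 to 68 mm above the origin; the flask may be picked up by it. The bottom is weighted, so that a flask left on the table rights itself to within a few degrees, rocking a little. The flask is absent in some starts (no pose then).
- red_cap (a joint): angle in rad of the red cap on its flask: it grows as the cap is turned clockwise seen from above, from 0 (loosest) to 4.0 (fully home, at its stop); it stays on the flask. It turns with 0.01 N m of friction, less than the grip of the ring on a flask that sits in it; turned on at the stop, the whole flask turns in the ring, harmlessly. Home is when the white rib on the cap stands over the black rib on the flask's shoulder.
- red_seat (a point): where the bulb's centre comes to be when a flask sits in the red ring rest: 44.5 mm above the table on the axis of the rest. The rest is a red ring of round wire (44 mm across on the wire's centre line, wire 8 mm thick, its top 22 mm above the table) on three short steel legs and a dark foot 54 mm across, fixed to the table.
- blue_flask: white round-bottomed flask with a blue screw cap, about 0.24 kg. Origin at the centre of the spherical bulb (radius 30 mm); its z axis runs up the neck and through the cap. The cap is a fluted cylinder 26 mm across that reaches from 38 to 68 mm above the origin; the flask may be picked up by it. The bottom is weighted, so that a flask left on the table rights itself to within a few degrees, rocking a little. The flask is absent in some starts (no pose then).
- blue_cap (a joint): angle in rad of the blue cap on its flask: it grows as the cap is turned clockwise seen from above, from 0 (loosest) to 4.0 (fully home, at its stop); it stays on the flask. It turns with 0.01 N m of friction, less than the grip of the ring on a flask that sits in it; turned on at the stop, the whole flask turns in the ring, harmlessly. Home is when the white rib on the cap stands over the black rib on the flask's shoulder.
- blue_seat (a point): where the bulb's centre comes to be when a flask sits in the blue ring rest: 44.5 mm above the table on the axis of the rest. The rest is a blue ring of round wire (44 mm across on the wire's centre line, wire 8 mm thick, its top 22 mm above the table) on three short steel legs and a dark foot 54 mm across, fixed to the table.
- green_flask: white round-bottomed flask with a green screw cap, about 0.24 kg. Origin at the centre of the spherical bulb (radius 30 mm); its z axis runs up the neck and through the cap. The cap is a fluted cylinder 26 mm across that reaches from 38 to 68 mm above the origin; the flask may be picked up by it. The bottom is weighted, so that a flask left on the table rights itself to within a few degrees, rocking a little. The flask is absent in some starts (no pose then).
- green_cap (a joint): angle in rad of the green cap on its flask: it grows as the cap is turned clockwise seen from above, from 0 (loosest) to 4.0 (fully home, at its stop); it stays on the flask. It turns with 0.01 N m of friction, less than the grip of the ring on a flask that sits in it; turned on at the stop, the whole flask turns in the ring, harmlessly. Home is when the white rib on the cap stands over the black rib on the flask's shoulder.
- green_seat (a point): where the bulb's centre comes to be when a flask sits in the green ring rest: 44.5 mm above the table on the axis of the rest. The rest is a green ring of round wire (44 mm across on the wire's centre line, wire 8 mm thick, its top 22 mm above the table) on three short steel legs and a dark foot 54 mm across, fixed to the table.
- yellow_flask: white round-bottomed flask with a yellow screw cap, about 0.24 kg. Origin at the centre of the spherical bulb (radius 30 mm); its z axis runs up the neck and through the cap. The cap is a fluted cylinder 26 mm across that reaches from 38 to 68 mm above the origin; the flask may be picked up by it. The bottom is weighted, so that a flask left on the table rights itself to within a few degrees, rocking a little. The flask is absent in some starts (no pose then).
- yellow_cap (a joint): angle in rad of the yellow cap on its flask: it grows as the cap is turned clockwise seen from above, from 0 (loosest) to 4.0 (fully home, at its stop); it stays on the flask. It turns with 0.01 N m of friction, less than the grip of the ring on a flask that sits in it; turned on at the stop, the whole flask turns in the ring, harmlessly. Home is when the white rib on the cap stands over the black rib on the flask's shoulder.
- yellow_seat (a point): where the bulb's centre comes to be when a flask sits in the yellow ring rest: 44.5 mm above the table on the axis of the rest. The rest is a yellow ring of round wire (44 mm across on the wire's centre line, wire 8 mm thick, its top 22 mm above the table) on three short steel legs and a dark foot 54 mm across, fixed to the table.
- wax: bystander: small white pot, 48 mm across and 39 mm high; origin under its centre
- carton: bystander: brown carton 50x60x60 mm; origin under its centre. It stands near the wall shelf that overhangs the back of the table (front edge 0.60 m ahead of the robot, underside 0.57 m up): keep wrist and elbow clear of that shelf
- cork: bystander: cork roll, 28 mm across and 18 mm high; origin under its centre
Mind the look-alikes: they are no part of the job. Leave any purple or turquoise look-alike of the green_flask alone.

How it is judged:
By the outcome, as a careful person would: the job done as asked, in the order asked, and still so for the second after the job is handed in, with the robot touching nothing.
Of red_flask, blue_flask, green_flask, yellow_flask only 3 to 4 are there at a start; the rules pass over those that are not, and their reading is None.
At some moment in a run one of red_flask, blue_flask, green_flask, yellow_flask may be knocked a few centimetres aside while the robot is not near it.
Once in a run the grip may slacken for a moment while it holds something.
It also fails if it takes over 210 s, if anything falls off the work surface, if the arm or the gripper's body presses on something with over 40 N, if the wrist force passes 120 N, or if a joint passes its speed limit or range.

## Working session

There is one attempt and no reset: what is moved stays moved. The work goes in short steps, Python scripts to look and compute and a shell command to move; the robot and the scene stay as the last step left them, time stands still between calls to the robot, and variables do not carry over. Pictures are saved under pics/ and viewed, at most 14 in all, crops included, and the job is handed in when it is done.

```bash
mkdir -p pics; ls
cat > h.py <<'E'
from station import *
import numpy as np, cv2
from scipy.spatial.transform import Rotation as R
def save(p,n): cv2.imwrite('pics/'+n+'.png',p['color'][:,:,::-1])
def cam(p,s=None):
    f=240/np.tan(np.radians(p['fovy'])/2)
    if 'extrinsics' in p: T=np.array(p['extrinsics'])
    else:
        W=np.eye(4);W[:3,:3]=R.from_euler('xyz',s['ee_rot']).as_matrix();W[:3,3]=s['tcp_pos'];T=W@np.array(p['tool_from_camera'])
    return f,p['cx'],p['cy'],T
def ray(p,u,v,z,s=None):
    f,cx,cy,T=cam(p,s)
    d=T[:3,:3]@np.array([(u-cx)/f,(v-cy)/f,1]);o=T[:3,3]
    return o+d*(z-o[2])/d[2]
def proj(p,X,s=None):
    f,cx,cy,T=cam(p,s);c=T[:3,:3].T@(np.array(X)-T[:3,3]);return f*c[0]/c[2]+cx,f*c[1]/c[2]+cy
E
python3 - <<'E'
from h import *
s=sense();print({k:np.round(v,3) for k,v in s.items()})
for n in['top','side','wrist']:
    p=grab_frame(n);save(p,n+'0');print(n,{k:np.round(v,3) for k,v in p.items() if k not in('color',)})
    if n!='wrist':
      for q in ['red_flask','blue_flask','green_flask','yellow_flask','red_cap','blue_cap','green_cap','yellow_cap','wax','carton','cork']:
        print(q,[(round(d['confidence'],2),np.round(np.array(d['bbox'])*[640,480,640,480]).tolist()) for d in look_for(q,p)[:3]])
E
```

```text
pics
{'time': np.float64(0.0), 'joints': array([ 1.081,  0.277,  1.506,  0.   ,  1.361, -0.121]), 'joint_vel': array([-0.   ,  0.001, -0.002, -0.002, -0.001, -0.001]), 'tau': array([-1.0000e-03, -4.1677e+01, -2.4580e+01, -0.0000e+00,  1.1000e-02,
       -0.0000e+00]), 'tcp_pos': array([0.207, 0.536, 0.255]), 'ee_rot': array([-3.14 , -0.   ,  2.773]), 'force': array([ 0.678, -0.798,  0.394]), 'moment': array([-0.012, -0.047,  0.009]), 'grip_force': np.float64(0.0), 'gripper_width': np.float64(1.001)}
top {'fovy': np.float64(44.082), 'cx': np.float64(333.72), 'cy': np.float64(234.222), 'extrinsics': array([[ 0.028, -0.997,  0.075,  0.373],
       [-1.   , -0.027,  0.012, -0.027],
       [-0.01 , -0.076, -0.997,  1.242],
       [ 0.   ,  0.   ,  0.   ,  1.   ]]), 'shot': np.int64(1)}
red_flask [(0.62, [400.0, 247.0, 26.0, 35.0])]
blue_flask [(0.69, [462.0, 250.0, 30.0, 31.0])]
green_flask [(0.81, [375.0, 206.0, 32.0, 27.0]), (0.73, [333.0, 271.0, 28.0, 27.0]), (0.62, [438.0, 199.0, 26.0, 28.0])]
yellow_flask []
red_cap [(0.46, [407.0, 256.0, 15.0, 17.0])]
blue_cap [(0.48, [474.0, 258.0,
[... 952 characters left out ...]
cap [(0.57, [354.0, 159.0, 11.0, 13.0]), (0.21, [307.0, 190.0, 26.0, 48.0])]
green_cap [(0.7, [303.0, 166.0, 13.0, 13.0]), (0.67, [314.0, 193.0, 15.0, 18.0]), (0.56, [308.0, 190.0, 22.0, 45.0])]
yellow_cap [(0.3, [299.0, 248.0, 28.0, 25.0])]
wax [(0.72, [301.0, 250.0, 27.0, 22.0])]
carton [(0.92, [265.0, 233.0, 29.0, 45.0]), (0.21, [308.0, 191.0, 24.0, 49.0])]
cork [(0.72, [332.0, 259.0, 14.0, 14.0])]
wrist {'fovy': np.float64(68.677), 'cx': np.float64(321.843), 'cy': np.float64(240.325), 'tool_from_camera': array([[-0.   , -0.945, -0.327,  0.085],
       [ 1.   , -0.   ,  0.   ,  0.   ],
       [-0.   , -0.327,  0.945, -0.117],
       [ 0.   ,  0.   ,  0.   ,  1.   ]]), 'shot': np.int64(3)}
```

Run:
```python
import cv2
a=cv2.imread('pics/top0.png')
cv2.imwrite('pics/top0c.png',cv2.resize(a[130:330,240:506],(800,600),interpolation=cv2.INTER_CUBIC))
```

```text
(no output)
```

View pics/top0.png

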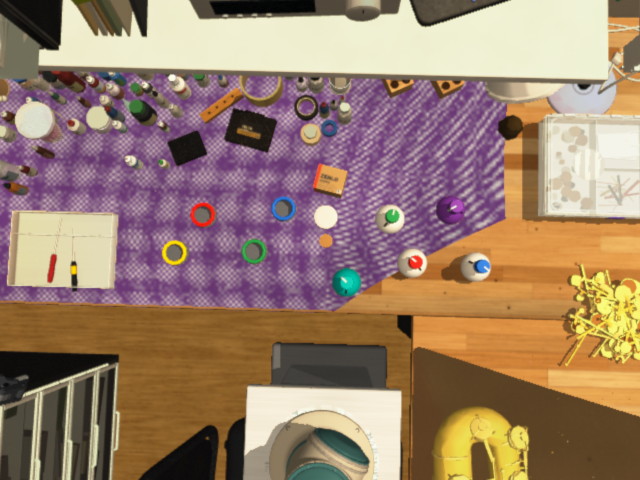

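View pics/top0c.png

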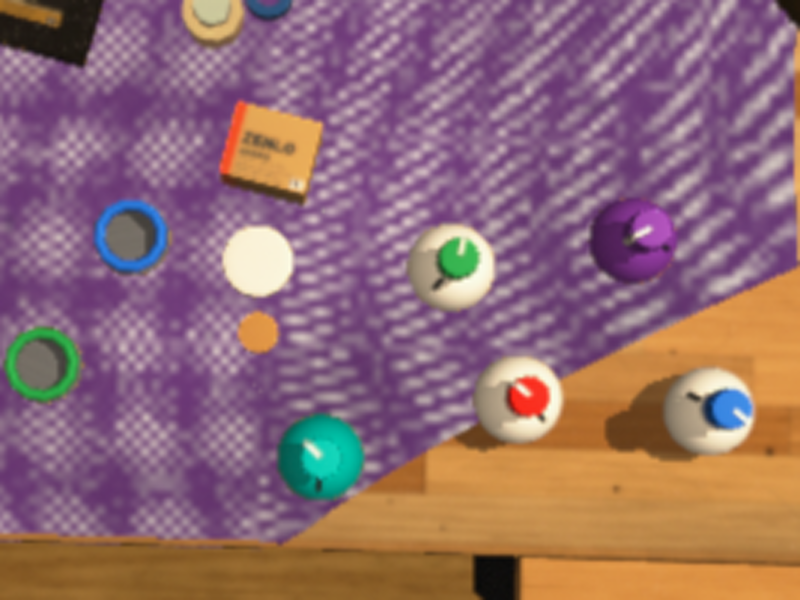

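View pics/side0.png

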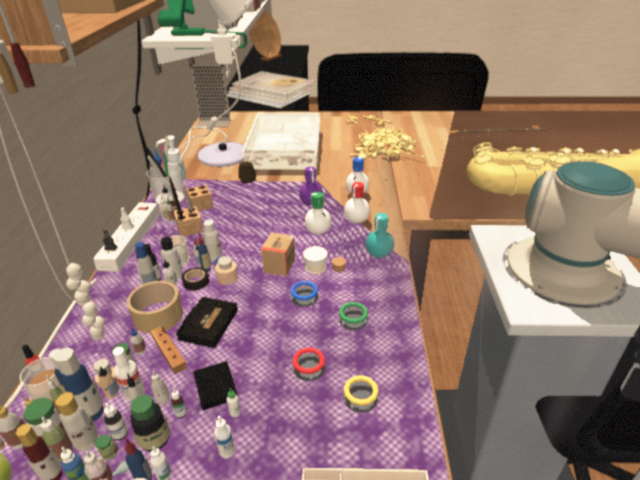

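Top view: candidates are red flask (413,263), blue flask (476,267), green flask (390,218). Look-alikes to leave alone are purple (451,210) and turquoise (346,282). There is no yellow flask. Rests: red (202,215), blue (283,208), green (254,251), yellow (174,252). By cap colour the three jobs are the white-bulbed red, blue and green flasks; the crop confirms them.

```bash
cat >> h.py <<'E'
HUE={'red':(170,6),'blue':(100,118),'green':(55,85),'yellow':(24,33)}
def blobs(p,c,roi=None):
    h=cv2.cvtColor(p['color'],cv2.COLOR_RGB2HSV);H,S,V=h[...,0],h[...,1],h[...,2];a,b=HUE[c]
    m=((H>=a)&(H<=b) if a<b else (H>=a)|(H<=b))&(S>130)&(V>70)
    n,l,st,ce=cv2.connectedComponentsWithStats(m.astype(np.uint8))
    return [(st[i],ce[i],l==i) for i in range(1,n) if st[i][4]>=25]
def white(p,u,v,r=26):
    h=cv2.cvtColor(p['color'],cv2.COLOR_RGB2HSV)
    return h
def goto(x,y,z,yaw=None,s=None):
    "shift mm and turn az deg in tool axes"
    s=s or sense();Rm=R.from_euler('xyz',s['ee_rot']);d=Rm.inv().apply(np.array([x,y,z])-s['tcp_pos'])*1000
    t=np.zeros(3)
    if yaw is not None: t=np.degrees((Rm.inv()*R.from_euler('xyz',[np.pi,0,yaw])).as_rotvec())
    return np.round(np.r_[d,t],1)
E
python3 - <<'E'
from h import *
p=grab_frame('top')
for c in HUE:
    for st,ce,m in blobs(p,c):
        if 150<ce[0]<500 and 190<ce[1]<300:
            cx,cy=st[0]+st[2]/2-.5,st[1]+st[3]/2-.5
            ring=st[2]>20 or False
            print(c,st.tolist(),np.round(ce,1),'ring@.018',np.round(ray(p,cx,cy,.018)[:2],4),'cap@.09',np.round(ray(p,*ce,.09)[:2],4))
for c in['red','blue','green']:
    for d in cut_out(c+'_flask',p)[:3]:
        b=np.array(d['bbox'])*[640,480,640,480];u,v=b[:2]+b[2:]/2-.5;print(c,d['confidence'],np.round(b),np.round(ray(p,u,v,.03)[:2],4))
E
```

```text
red [190, 202, 25, 25, 288] [202.4 214.2] ring@.018 [0.5006 0.2636] cap@.09 [0.4928 0.2458]
red [409, 256, 14, 13, 134] [415.4 262.2] ring@.018 [ 0.4132 -0.1817] cap@.09 [ 0.4104 -0.1724]
blue [271, 197, 24, 24, 226] [282.8 208.1] ring@.018 [0.5166 0.0964] cap@.09 [0.5089 0.0886]
blue [475, 260, 15, 13, 130] [481.3 265.6] ring@.018 [ 0.4088 -0.3184] cap@.09 [ 0.4074 -0.2998]
green [386, 210, 13, 12, 105] [391.8 216.2] ring@.018 [ 0.5082 -0.1313] cap@.09 [ 0.4988 -0.1248]
green [242, 240, 24, 23, 203] [253.9 251. ] ring@.018 [0.4266 0.1534] cap@.09 [0.4233 0.1419]
yellow [163, 241, 23, 24, 193] [174.1 252.3] ring@.018 [0.4189 0.3181] cap@.09 [0.4166 0.2976]
red 0.71 [402. 247.  24.  32.] [ 0.4119 -0.1755]
blue 0.67 [459. 251.  31.  31.] [ 0.409  -0.2998]
blue 0.24 [408. 255.  14.  14.] [ 0.4129 -0.1781]
green 0.84 [332. 268.  30.  29.] [ 0.3679 -0.0404]
green 0.78 [376. 204.  28.  30.] [ 0.5016 -0.1261]
green 0.69 [438. 197.  25.  31.] [ 0.5182 -0.2487]
```

```bash
python3 -c "
from h import *
print(goto(.5,-.125,.24,3.6))"
```

```text
[-511.4 -511.4   16.3    0.     0.   -47.4]
```

```bash
python3 -m handwheel '[[-20,-20,3,0,0,0],[-54,-54,6,0,0,0],[-89,-89,9,0,0,0],[-124,-124,13,0,0,0],[-159,-159,16,0,0,0]]' 0.6 50; python3 -m handwheel '[[-35,-35,0,0,0,0],[-70,-70,0,0,0,0],[-105,-105,0,0,0,0],[-140,-140,0,0,0,0],[-175,-175,0,0,0,0]]'
python3 -m handwheel '[[-35,-35,0,0,0,-8],[-70,-70,0,0,0,-16],[-105,-105,0,0,0,-24],[-140,-140,0,0,0,-32],[-165,-165,0,0,0,-40]]'
python3 -m handwheel '[[-5,0,0,0,0,-7],[-5,0,0,0,0,-7],[-5,0,0,0,0,-7],[-5,0,0,0,0,-7],[-5,0,0,0,0,-7]]'
cat >> h.py <<'E'
def wl(name,c,zcap=.09):
    s=sense();p=grab_frame('wrist');save(p,name)
    print('t',round(float(s['time']),2),'tcp',np.round(s['tcp_pos'],4),'rot',np.round(s['ee_rot'],3),'q',np.round(s['joints'],2),'grip',round(float(s['gripper_width']),3),round(float(s['grip_force']),1))
    for k in ([c] if isinstance(c,str) else c):
        for st,ce,m in blobs(p,k):
            if st[4]>150: print(k,st.tolist(),np.round(ce,1),'@',zcap,np.round(ray(p,*ce,zcap,s)[:2],4),'bbox@.018',np.round(ray(p,st[0]+st[2]/2-.5,st[1]+st[3]/2-.5,.018,s)[:2],4))
    return s,p
E
python3 - <<'E'
from h import *
wl('w1',['green','red'])
E
```

```text
time: 1.95
tcp_pos: [0.2986, 0.3291, 0.2403]
ee_rot: [3.141, 0.001, 2.774]
force: [0.8, -0.8, -0.2]
gripper_width: 0.598
grip_force: 0.0
time: 2.45
tcp_pos: [0.3989, 0.1025, 0.2407]
ee_rot: [3.141, 0.001, 2.773]
force: [0.1, -0.0, 0.0]
gripper_width: 0.601
grip_force: 0.0
time: 2.95
tcp_pos: [0.4902, -0.1033, 0.2406]
ee_rot: [3.142, 0.001, -2.836]
force: [0.5, 1.1, -0.2]
gripper_width: 0.597
grip_force: 0.0
time: 3.45
tcp_pos: [0.494, -0.0991, 0.2405]
ee_rot: [3.142, 0.0, -2.719]
force: [0.4, -0.1, -0.7]
gripper_width: 0.599
grip_force: 0.0
t 3.45 tcp [ 0.494  -0.0991  0.2405] rot [ 3.142  0.    -2.719] q [-0.34  0.18  1.68  0.    1.29 -2.33] grip 0.599 0.0
green [408, 76, 84, 71, 4133] [445.6 110.6] @ 0.09 [ 0.3755 -0.0547] bbox@.018 [ 0.3632 -0.03  ]
green [272, 205, 33, 37, 754] [287.7 225. ] @ 0.09 [ 0.5006 -0.1251] bbox@.018 [ 0.5211 -0.1234]
green [547, 226, 51, 45, 796] [571.9 247.7] @ 0.09 [0.4238 0.0929] bbox@.018 [0.4259 0.1541]
red [255, 66, 40, 43, 1197] [273.9  86.8] @ 0.09 [ 0.4113 -0.1723] bbox@.018 [ 0.4097 -0.1823]
red [586, 321, 49, 40, 905] [609.6 340.5] @ 0.09 [0.4823 0.1789] bbox@.018 [0.4998 0.2634]
```

View pics/w1.png

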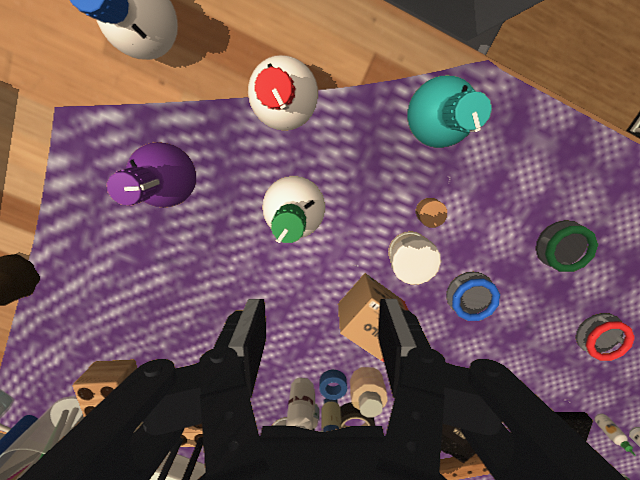

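Wrist view: green flask (288,215), red (273,90), blue at upper left, purple (150,185) and turquoise (450,110). The wrist and top positions agree to about 1 mm, so I'm going for green.

```bash
python3 -c "
from h import *
print(goto(.5005,-.1252,.097))"
```

```text
[  4.9 -26.4 143.5   0.    0.    0. ]
```

```bash
python3 -m handwheel '[[5,-26,5,0,0,0],[5,-26,25,0,0,0],[5,-26,55,0,0,0],[5,-26,80,0,0,0],[5,-26,100,0,0,0]]'
python3 -m handwheel '[[0,0,15,0,0,0],[0,0,30,0,0,0],[0,0,40,0,0,0],[0,0,44,0,0,0],[0,0,44,0,0,0]]' 
python3 -m handwheel '[[0,0,0,0,0,0],[0,0,0,0,0,0],[0,0,0,0,0,0],[0,0,0,0,0,0],[0,0,0,0,0,0]]' 0 40
python3 - <<'E'
from h import *
wl('w2',['green'])
E
```

```text
time: 4.0
tcp_pos: [0.4999, -0.1251, 0.1391]
ee_rot: [3.141, -0.001, -2.719]
force: [-0.1, 0.1, 1.1]
gripper_width: 0.597
grip_force: 0.0
time: 4.5
tcp_pos: [0.5005, -0.1255, 0.0962]
ee_rot: [3.141, -0.0, -2.719]
force: [-0.9, 0.7, -0.1]
gripper_width: 0.603
grip_force: 0.0
time: 5.0
tcp_pos: [0.5012, -0.1261, 0.0971]
ee_rot: [-3.14, 0.001, -2.719]
force: [0.3, -0.3, 5.9]
gripper_width: 0.291
grip_force: 39.4
t 5.0 tcp [ 0.5012 -0.1261  0.0971] rot [-3.140e+00  1.000e-03 -2.719e+00] q [-0.38  0.33  1.86  0.    0.94 -2.37] grip 0.291 39.4
green [522, 49, 118, 128, 12042] [586.  114.5] @ 0.09 [ 0.3868 -0.0806] bbox@.018 [ 0.3657 -0.0377]
green [291, 286, 63, 85, 2866] [320.7 336.6] @ 0.09 [ 0.5018 -0.1258] bbox@.018 [ 0.5408 -0.1077]
```

View pics/w2.png

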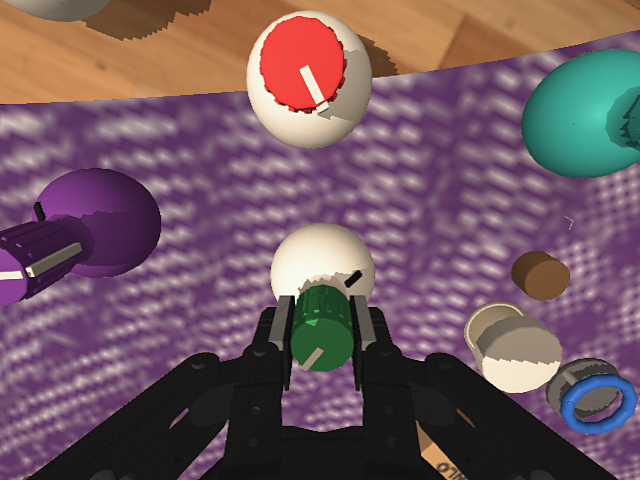

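The cap is well gripped in the jaws. Lifting and carrying it to the green rest.

```bash
python3 -m handwheel '[[0,0,-8,0,0,0],[0,0,-30,0,0,0],[0,0,-60,0,0,0],[0,0,-95,0,0,0],[0,0,-125,0,0,0]]'
python3 -c "
from h import *
print(sense()['gripper_width'],goto(.4263,.1537,.22,-1.85))"
```

```text
time: 5.55
tcp_pos: [0.5001, -0.1256, 0.2225]
ee_rot: [3.141, -0.001, -2.719]
force: [1.0, -0.6, -1.8]
gripper_width: 0.286
grip_force: 39.7
0.2861160190044297 [-47.1 285.1   2.7   0.   -0.  -49.8]
```

```bash
python3 -m handwheel '[[-3,15,0,0,0,-4],[-9,50,0,0,0,-10],[-16,90,0,0,0,-18],[-23,135,0,0,0,-26],[-30,175,0,0,0,-34]]'
python3 -c "
from h import *
print(goto(.4263,.1537,.22,-1.85))"
```

```text
time: 6.05
tcp_pos: [0.4546, 0.0477, 0.221]
ee_rot: [3.14, -0.0, -2.121]
force: [0.5, -0.6, -2.3]
gripper_width: 0.289
grip_force: 40.1
[-75.6  79.5   1.1   0.1  -0.  -15.5]
```

```bash
python3 -m handwheel '[[-25,26,0,0,0,-6],[-50,52,0,0,0,-11],[-66,70,0,0,0,-15],[-75,79,0,0,0,-15],[-75,79,0,0,0,-15]]'
python3 - <<'E'
from h import *
s,p=wl('w3',['green'])
print(goto(.4263,.1537,.1115))
p=grab_frame('side');save(p,'s3')
b=cv2.imread('pics/s3.png');u,v=[int(a) for a in proj(p,[.4263,.1537,.15])];print(u,v)
a=cv2.imread('pics/w3.png')
c=cv2.resize(b[max(0,v-70):v+70,u-70:u+70],(480,480),interpolation=cv2.INTER_CUBIC)
cv2.imwrite('pics/c3.png',np.hstack([a[:,160:480],c]))
E
```

```text
time: 6.55
tcp_pos: [0.428, 0.1523, 0.2211]
ee_rot: [3.141, -0.0, -1.863]
force: [0.5, -0.3, -1.8]
gripper_width: 0.29
grip_force: 40.0
t 6.55 tcp [0.428  0.1523 0.2211] rot [ 3.141 -0.    -1.863] q [ 0.19  0.12  1.8   0.    1.22 -2.66] grip 0.29 40.0
green [296, 188, 54, 39, 709] [322.8 204.5] @ 0.09 [0.4195 0.1284] bbox@.018 [0.4251 0.147 ]
green [291, 285, 63, 86, 4001] [322.1 328. ] @ 0.09 [0.4498 0.2272] bbox@.018 [0.4631 0.2717]
[ -1.8   2.8 109.7   0.    0.    0. ]
356 253
```

View pics/c3.png

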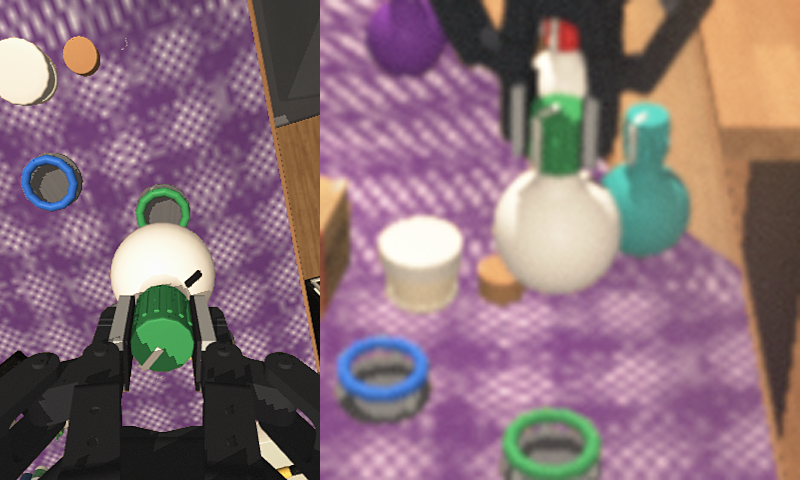

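The flask hangs upright (right pane) above the green ring. Lowering it.

```bash
python3 -m handwheel '[[-1,2,10,0,0,0],[-2,3,35,0,0,0],[-2,3,65,0,0,0],[-2,3,85,0,0,0],[-2,3,92,0,0,0]]'
python3 -m handwheel '[[0,0,4,0,0,0],[0,0,8,0,0,0],[0,0,12,0,0,0],[0,0,15,0,0,0],[0,0,17,0,0,0]]'
python3 -c "
from h import *
s=sense();print(s['force'],s['moment'],goto(.4263,.1537,.1115))"
```

```text
time: 7.15
tcp_pos: [0.4246, 0.1529, 0.1267]
ee_rot: [3.137, -0.003, -1.866]
force: [-0.4, 1.1, -2.7]
gripper_width: 0.287
grip_force: 40.1
time: 7.65
tcp_pos: [0.4267, 0.1543, 0.1127]
ee_rot: [-3.141, 0.0, -1.864]
force: [1.0, -0.4, 8.5]
gripper_width: 0.292
grip_force: 41.2
[ 1.02951846 -0.37107668  8.49206215] [-0.13203641  0.17770085  0.02181044] [0.7 0.2 1.2 0.  0.  0. ]
```

Seated, with 8.5 N of contact force. Now screwing the cap home with six calls of 42°.

```bash
for i in 1; do :; done
python3 -m handwheel '[[0,0,0,0,0,6],[0,0,0,0,0,14],[0,0,0,0,0,22],[0,0,0,0,0,30],[0,0,0,0,0,38]]'
python3 -m handwheel '[[0,0,0,0,0,8],[0,0,0,0,0,16],[0,0,0,0,0,25],[0,0,0,0,0,33],[0,0,0,0,0,42]]'
python3 -m handwheel '[[0,0,0,0,0,8],[0,0,0,0,0,16],[0,0,0,0,0,25],[0,0,0,0,0,33],[0,0,0,0,0,42]]'
python3 -m handwheel '[[0,0,0,0,0,8],[0,0,0,0,0,16],[0,0,0,0,0,25],[0,0,0,0,0,33],[0,0,0,0,0,42]]'
python3 -m handwheel '[[0,0,0,0,0,8],[0,0,0,0,0,16],[0,0,0,0,0,25],[0,0,0,0,0,33],[0,0,0,0,0,42]]'
python3 -m handwheel '[[0,0,0,0,0,8],[0,0,0,0,0,16],[0,0,0,0,0,25],[0,0,0,0,0,33],[0,0,0,0,0,40]]'
python3 - <<'E'
from h import *
s,p=wl('w4',['green'])
print(s['moment'],s['force'])
p=grab_frame('side');save(p,'s4')
b=cv2.imread('pics/s4.png');u,v=[int(a) for a in proj(p,[.4263,.1537,.06])]
a=cv2.imread('pics/w4.png')
c=cv2.resize(b[max(0,v-60):v+60,u-60:u+60],(480,480),interpolation=cv2.INTER_CUBIC)
cv2.imwrite('pics/c4.png',np.hstack([a[:,160:480],c]))
E
```

```text
time: 8.15
tcp_pos: [0.4267, 0.1541, 0.1128]
ee_rot: [-3.14, 0.001, -2.532]
force: [0.7, -0.5, -1.2]
gripper_width: 0.288
grip_force: 40.3
time: 8.65
tcp_pos: [0.4266, 0.154, 0.1127]
ee_rot: [-3.141, 0.001, 3.024]
force: [-0.1, -1.5, -0.8]
gripper_width: 0.286
grip_force: 40.5
time: 9.15
tcp_pos: [0.4265, 0.1542, 0.1128]
ee_rot: [3.141, 0.001, 2.298]
force: [-0.0, -0.8, -0.9]
gripper_width: 0.294
grip_force: 40.5
time: 9.65
tcp_pos: [0.4265, 0.1542, 0.1126]
ee_rot: [3.141, 0.0, 1.572]
force: [0.0, -0.4, -2.6]
gripper_width: 0.295
grip_force: 40.4
time: 10.15
tcp_pos: [0.4266, 0.1543, 0.1126]
ee_rot: [3.141, -0.001, 0.846]
force: [-0.1, 0.1, -2.2]
gripper_width: 0.288
grip_force: 40.4
time: 10.65
tcp_pos: [0.4266, 0.1543, 0.1127]
ee_rot: [3.141, -0.001, 0.149]
force: [0.2, -0.5, -0.7]
gripper_width: 0.294
grip_force: 40.4
t 10.65 tcp [0.4266 0.1543 0.1127] rot [ 3.141e+00 -1.000e-03  1.490e-01] q [ 0.19  0.23  1.97 -0.    0.94  1.62] grip 0.294 40.4
green [299, 217, 56, 16, 168] [327.5 221.9] @ 0.09 [0.4706 0.1591] bbox@.018 [0.4484 0.1552]
green [291, 286, 63, 85, 3021] [324.  334.9] @ 0.09 [0.4164 0.1523] bbox@.018 [0.3734 0.1468]
green [547, 338, 93, 87, 5419] [593.6 380.4] @ 0.09 [0.4103 0.0182] bbox@.018 [ 0.3582 -0.0584]
[-0.09870458 -0.01019954 -0.03078982] [ 0.23402146 -0.48069644 -0.74542617]
```

View pics/c4.png

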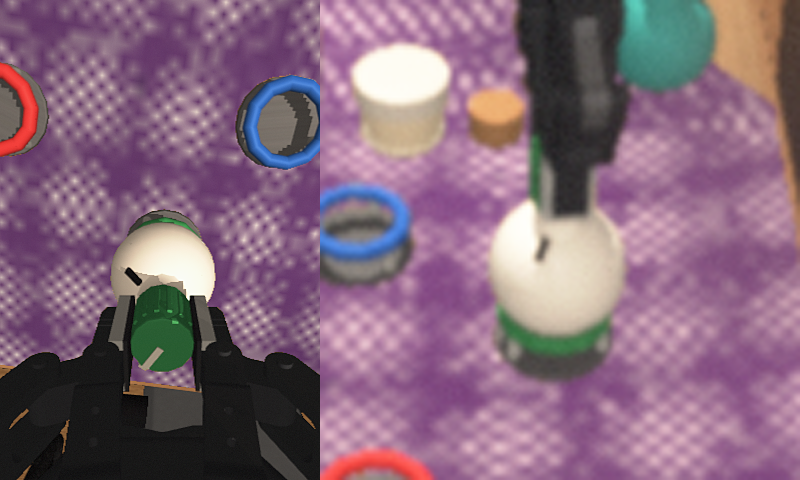

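The ribs show the cap is not home: white points lower-left, black upper-left, about 90° short. The vertical force was low, so the flask was probably hanging and turned along with the cap. I'll release it so it settles, wind back, regrip, press down and turn again.

```bash
python3 -m handwheel '[[0,0,1,0,0,0],[0,0,2,0,0,0],[0,0,2,0,0,0],[0,0,2,0,0,0],[0,0,2,0,0,0]]'
python3 -m handwheel '[[0,0,0,0,0,0],[0,0,0,0,0,0],[0,0,-1,0,0,0],[0,0,-1,0,0,-5],[0,0,-1,0,0,-10]]' 0.55
python3 -m handwheel '[[0,0,0,0,0,-8],[0,0,0,0,0,-16],[0,0,0,0,0,-25],[0,0,0,0,0,-33],[0,0,0,0,0,-42]]'
python3 -m handwheel '[[0,0,0,0,0,-8],[0,0,0,0,0,-16],[0,0,0,0,0,-25],[0,0,0,0,0,-33],[0,0,0,0,0,-42]]'
python3 -m handwheel '[[0,0,0,0,0,-8],[0,0,0,0,0,-16],[0,0,0,0,0,-25],[0,0,0,0,0,-33],[0,0,0,0,0,-36]]'
python3 -m handwheel '[[0,0,0,0,0,0],[0,0,0,0,0,0],[0,0,0,0,0,0],[0,0,0,0,0,0],[0,0,0,0,0,0]]' 0 40
python3 - <<'E'
from h import *
s,p=wl('w5',['green'])
print(s['moment'],s['force'],goto(.4263,.1537,.1115))
E
```

```text
time: 11.25
tcp_pos: [0.4276, 0.1542, 0.112]
ee_rot: [3.141, -0.003, 0.157]
force: [-0.5, -2.0, 9.6]
gripper_width: 0.291
grip_force: 41.5
time: 11.75
tcp_pos: [0.4263, 0.1543, 0.1112]
ee_rot: [-3.141, 0.0, 0.333]
force: [0.2, 0.3, -0.5]
gripper_width: 0.549
grip_force: 0.0
time: 12.25
tcp_pos: [0.4263, 0.1543, 0.1111]
ee_rot: [-3.141, 0.0, 1.061]
force: [0.1, -0.4, -0.5]
gripper_width: 0.544
grip_force: 0.0
time: 12.75
tcp_pos: [0.4262, 0.1543, 0.1111]
ee_rot: [-3.141, -0.0, 1.787]
force: [0.4, 0.2, 0.5]
gripper_width: 0.551
grip_force: 0.0
time: 13.25
tcp_pos: [0.4263, 0.1543, 0.1112]
ee_rot: [-3.141, -0.0, 2.413]
force: [-0.9, 0.2, -0.2]
gripper_width: 0.552
grip_force: 0.0
time: 13.75
tcp_pos: [0.4263, 0.1542, 0.1113]
ee_rot: [-3.142, -0.0, 2.408]
force: [-0.4, -0.3, 0.8]
gripper_width: 0.293
grip_force: 39.2
t 13.75 tcp [0.4263 0.1542 0.1113] rot [-3.142 -0.     2.408] q [ 0.19  0.23  1.97  0.    0.93 -0.64] grip 0.293 39.2
green [291, 319, 63, 58, 2439] [322.5 349.7] @ 0.09 [0.4392 0.1433] bbox@.018 [0.4771 0.1089]
green [0, 339, 101, 106, 5815] [ 50.5 386.6] @ 0.09 [0.3664 0.0307] bbox@.018 [ 0.3703 -0.0674]
[-0.01007655  0.08821788 -0.01374157] [-0.41940843 -0.33752234  0.80505007] [-0.4 -0.4 -0.2  0.   0.   0. ]
```

```bash
python3 -m handwheel '[[0,0,1,0,0,0],[0,0,2,0,0,5],[0,0,2,0,0,13],[0,0,2,0,0,21],[0,0,2,0,0,29]]'
python3 -m handwheel '[[0,0,0,0,0,8],[0,0,0,0,0,16],[0,0,0,0,0,25],[0,0,0,0,0,33],[0,0,0,0,0,42]]'
python3 -m handwheel '[[0,0,0,0,0,8],[0,0,0,0,0,16],[0,0,0,0,0,25],[0,0,0,0,0,33],[0,0,0,0,0,42]]'
python3 -m handwheel '[[0,0,0,0,0,8],[0,0,0,0,0,16],[0,0,0,0,0,25],[0,0,0,0,0,33],[0,0,0,0,0,42]]'
python3 -m handwheel '[[0,0,-1,0,0,0],[0,0,-2,0,0,0],[0,0,-2,0,0,0],[0,0,-2,0,0,0],[0,0,-2,0,0,0]]' 
python3 -m handwheel '[[0,0,0,0,0,0],[0,0,0,0,0,0],[0,0,-2,0,0,0],[0,0,-20,0,0,0],[0,0,-50,0,0,0]]' 0.55
python3 -m handwheel '[[0,0,-30,0,0,0],[0,0,-60,0,0,0],[0,0,-90,0,0,0],[0,0,-90,0,0,0],[0,0,-90,0,0,0]]'
python3 - <<'E'
from h import *
s,p=wl('w6',['green'],.1)
p2=grab_frame('side');save(p2,'s6');p3=grab_frame('top');save(p3,'t6')
o=[]
for q,X,r,ss in((p,[.4263,.1537,.08],90,s),(p2,[.4263,.1537,.06],40,None),(p3,[.4263,.1537,.06],30,None)):
    u,v=[int(a) for a in proj(q,X,ss)];im=q['color'][max(0,v-r):v+r,max(0,u-r):u+r,::-1]
    o.append(cv2.resize(im,(266,266),interpolation=cv2.INTER_CUBIC))
cv2.imwrite('pics/c6.png',np.hstack(o))
for c in['red','blue','green']:
  for st,ce,m in blobs(p3,c):
    if 150<ce[0]<520 and 190<ce[1]<300: print(c,st.tolist(),np.round(ray(p3,*ce,.09)[:2],4))
E
```

```text
time: 14.3
tcp_pos: [0.4269, 0.1545, 0.1111]
ee_rot: [3.139, 0.0, 1.897]
force: [-2.9, 0.0, 14.3]
gripper_width: 0.29
grip_force: 40.5
time: 14.8
tcp_pos: [0.4278, 0.1547, 0.1111]
ee_rot: [3.139, -0.002, 1.17]
force: [-1.4, 0.8, 12.6]
gripper_width: 0.292
grip_force: 40.4
time: 15.3
tcp_pos: [0.4286, 0.1543, 0.1111]
ee_rot: [3.139, -0.005, 0.446]
force: [0.7, -2.0, 10.8]
gripper_width: 0.287
grip_force: 40.2
time: 15.8
tcp_pos: [0.4286, 0.1534, 0.1111]
ee_rot: [3.141, -0.006, -0.279]
force: [0.2, -5.1, 10.7]
gripper_width: 0.292
grip_force: 40.4
time: 16.3
tcp_pos: [0.4274, 0.154, 0.1117]
ee_rot: [-3.141, -0.002, -0.275]
force: [2.9, -3.9, 3.4]
gripper_width: 0.288
grip_force: 39.5
time: 16.8
tcp_pos: [0.424, 0.1542, 0.16]
ee_rot: [3.139, 0.006, -0.276]
force: [0.5, 0.1, 0.5]
gripper_width: 0.551
grip_force: 0.0
time: 17.3
tcp_pos: [0.4259, 0.1545, 0.2514]
ee_rot: [-3.141, 0.0, -0.275]
force: [-0.4, -1.2, -0.3]
gripper_width: 0.549
grip_force: 0.0
t 17.3 tcp [0.4259 0.1545 0.2514] rot [-3.141  0.    -0.275] q [0.19 0.09 1.75 0.   1.29 2.04] grip 0.549 0.0
green [497, 181, 91, 65, 2991] [537.3 212.3] @ 0.1 [ 0.3938 -0.0119] bbox@.018 [ 0.357  -0.0604]
green [307, 208, 34, 39, 827] [324.6 229.1] @ 0.1 [0.4259 0.1529] bbox@.018 [0.4036 0.1598]
red [409, 256, 14, 13, 134] [ 0.4104 -0.1724]
blue [271, 197, 24, 24, 225] [0.5088 0.0886]
blue [475, 260, 15, 13, 130] [ 0.4074 -0.2998]
```

View pics/c6.png

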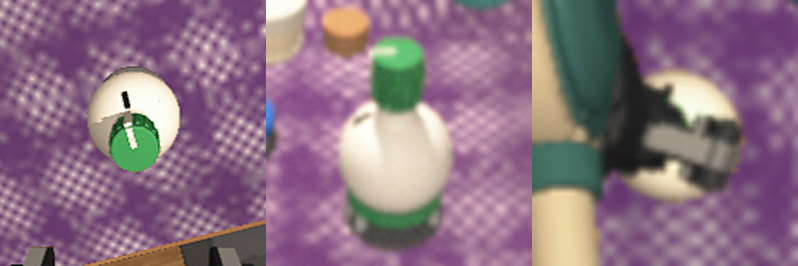

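Wrist crop: the white rib is in line with the black one, and the flask stands upright in the green ring. Winding the wrist back on the way to the red flask, and pressing about 2 mm past seating from now on.

```bash
python3 -m handwheel '[[0,0,0,0,0,-8],[0,0,0,0,0,-16],[0,0,0,0,0,-25],[0,0,0,0,0,-33],[0,0,0,0,0,-42]]'
python3 -m handwheel '[[0,0,0,0,0,-8],[0,0,0,0,0,-16],[0,0,0,0,0,-25],[0,0,0,0,0,-33],[0,0,0,0,0,-42]]'
python3 -m handwheel '[[0,0,0,0,0,-8],[0,0,0,0,0,-16],[0,0,0,0,0,-25],[0,0,0,0,0,-33],[0,0,0,0,0,-42]]'
python3 -m handwheel '[[0,0,0,0,0,-8],[0,0,0,0,0,-16],[0,0,0,0,0,-25],[0,0,0,0,0,-33],[0,0,0,0,0,-42]]'
python3 -c "
from h import *
print(goto(.4105,-.135,.24,-2.767))"
```

```text
time: 17.95
tcp_pos: [0.4255, 0.1542, 0.2499]
ee_rot: [-3.14, 0.003, 0.457]
force: [0.7, -0.9, 0.1]
gripper_width: 0.551
grip_force: 0.0
time: 18.45
tcp_pos: [0.4255, 0.1541, 0.2499]
ee_rot: [-3.139, 0.002, 1.183]
force: [0.2, -0.2, -0.3]
gripper_width: 0.554
grip_force: 0.0
time: 18.95
tcp_pos: [0.4255, 0.1542, 0.2499]
ee_rot: [-3.138, -0.001, 1.909]
force: [-0.4, -0.4, 0.6]
gripper_width: 0.552
grip_force: 0.0
time: 19.45
tcp_pos: [0.4255, 0.1542, 0.2498]
ee_rot: [-3.14, -0.003, 2.635]
force: [0.5, -0.3, -0.4]
gripper_width: 0.543
grip_force: 0.0
[-1.273e+02 -2.601e+02  1.000e+01 -0.000e+00 -2.000e-01 -5.050e+01]
```

```bash
python3 -m handwheel '[[-12,-25,2,0,0,-8],[-30,-64,4,0,0,-16],[-50,-107,6,0,0,-25],[-71,-150,8,0,0,-33],[-90,-188,10,0,0,-42]]'
python3 -c "
from h import *
print(goto(.4105,-.135,.24,-2.767))"
```

```text
time: 19.95
tcp_pos: [0.413, -0.0361, 0.2409]
ee_rot: [3.14, -0.002, -3.014]
force: [0.7, 0.3, 1.1]
gripper_width: 0.552
grip_force: 0.0
[ 15.  -97.8   0.8   0.1  -0.1 -14.2]
```

```bash
python3 -m handwheel '[[6,-35,0,0,0,-7],[12,-65,0,0,0,-14],[15,-85,0,0,0,-14],[15,-90,0,0,0,-14],[15,-90,0,0,0,-14]]'
python3 - <<'E'
from h import *
s,p=wl('w7',['red'])
print(goto(.4105,-.1724,.097))
p3=grab_frame('top')
for c in['red','blue','green']:
  for st,ce,m in blobs(p3,c):
    if 150<ce[0]<520 and 190<ce[1]<300: print(c,st.tolist(),np.round(ray(p3,*ce,.09)[:2],4),np.round(ray(p3,*ce,.11)[:2],4))
E
```

```text
time: 20.45
tcp_pos: [0.4098, -0.1261, 0.2412]
ee_rot: [3.139, -0.001, -2.777]
force: [-0.2, 0.7, -0.0]
gripper_width: 0.552
grip_force: 0.0
t 20.45 tcp [ 0.4098 -0.1261  0.2412] rot [ 3.139e+00 -1.000e-03 -2.777e+00] q [-0.46  0.06  1.81  0.    1.27 -2.4 ] grip 0.552 0.0
red [247, 193, 38, 39, 1043] [265.8 211.2] @ 0.09 [ 0.4101 -0.1721] bbox@.018 [ 0.4323 -0.1763]
red [574, 372, 46, 36, 714] [594.7 390.7] @ 0.09 [0.4664 0.1743] bbox@.018 [0.5005 0.2639]
[ 15.9 -44.5 144.2   0.    0.    0. ]
red [190, 202, 25, 25, 288] [0.4928 0.2458] [0.4907 0.241 ]
blue [271, 197, 24, 24, 226] [0.5088 0.0887] [0.5064 0.0867]
green [241, 243, 14, 13, 117] [0.4266 0.1546] [0.4257 0.1515]
```

```bash
python3 -m handwheel '[[12,-34,5,0,0,0],[16,-44,25,0,0,0],[16,-44,55,0,0,0],[16,-44,80,0,0,0],[16,-44,100,0,0,0]]'
python3 -m handwheel '[[0,0,15,0,0,0],[0,0,30,0,0,0],[0,0,40,0,0,0],[0,0,44,0,0,0],[0,0,44,0,0,0]]' 
python3 -m handwheel '[[0,0,0,0,0,0],[0,0,0,0,0,0],[0,0,0,0,0,0],[0,0,0,0,0,0],[0,0,0,0,0,0]]' 0 40
python3 -m handwheel '[[0,0,-8,0,0,0],[0,0,-30,0,0,0],[0,0,-60,0,0,0],[0,0,-95,0,0,0],[0,0,-125,0,0,0]]'
python3 -c "
from h import *
print(goto(.5004,.2637,.22,-1.85))"
```

```text
time: 21.05
tcp_pos: [0.4105, -0.1712, 0.1407]
ee_rot: [3.14, -0.001, -2.774]
force: [0.7, 0.6, 0.1]
gripper_width: 0.55
grip_force: 0.0
time: 21.55
tcp_pos: [0.4109, -0.1723, 0.0979]
ee_rot: [3.141, -0.0, -2.775]
force: [-0.5, -0.2, -0.2]
gripper_width: 0.551
grip_force: 0.0
time: 22.05
tcp_pos: [0.4114, -0.1731, 0.0988]
ee_rot: [-3.141, 0.001, -2.776]
force: [-0.1, 1.1, 5.9]
gripper_width: 0.288
grip_force: 39.5
time: 22.55
tcp_pos: [0.4106, -0.1729, 0.2246]
ee_rot: [-3.142, -0.0, -2.776]
force: [0.0, -0.8, -3.2]
gripper_width: 0.286
grip_force: 39.8
[-240.1  375.5    4.5    0.    -0.   -53. ]
```

```bash
python3 -m handwheel '[[-9,14,0,0,0,-4],[-30,47,0,0,0,-10],[-54,85,0,0,0,-18],[-78,122,0,0,0,-26],[-102,160,0,0,0,-34]]'
python3 -c "
from h import *
print(goto(.5004,.2637,.225,-1.85))"
```

```text
time: 23.05
tcp_pos: [0.4486, 0.0144, 0.2231]
ee_rot: [3.141, -0.0, -2.177]
force: [0.9, -0.6, -1.7]
gripper_width: 0.288
grip_force: 39.8
[-234.4   99.5   -1.9    0.    -0.   -18.7]
```

```bash
python3 -m handwheel '[[-40,17,0,0,0,-4],[-81,34,0,0,0,-8],[-122,52,0,0,0,-12],[-160,68,0,0,0,-16],[-195,83,0,0,0,-19]]'
python3 -m handwheel '[[-25,20,0,0,0,0],[-35,28,0,0,0,0],[-35,28,0,0,0,0],[-35,28,0,0,0,0],[-35,28,0,0,0,0]]'
python3 -c "
from h import *
s,p=wl('w8',['red'])
print(goto(.5004,.2637,.13))"
```

```text
time: 23.55
tcp_pos: [0.4926, 0.2222, 0.2229]
ee_rot: [3.141, -0.001, -1.847]
force: [1.4, 0.3, -2.9]
gripper_width: 0.288
grip_force: 40.0
time: 24.05
tcp_pos: [0.4759, 0.2603, 0.2232]
ee_rot: [-3.141, -0.001, -1.852]
force: [0.7, -0.1, -1.6]
gripper_width: 0.287
grip_force: 40.0
t 24.05 tcp [0.4759 0.2603 0.2232] rot [-3.141e+00 -1.000e-03 -1.852e+00] q [ 0.37  0.25  1.63 -0.    1.26 -2.49] grip 0.287 40.0
red [271, 196, 54, 46, 779] [293.4 213.1] @ 0.09 [0.4906 0.2368] bbox@.018 [0.4994 0.2594]
red [291, 285, 63, 86, 4228] [321.6 327.2] @ 0.09 [0.4976 0.3358] bbox@.018 [0.5103 0.3812]
red [52, 335, 28, 27, 327] [ 68.4 345.7] @ 0.09 [0.7073 0.2938] bbox@.018 [0.7851 0.3285]
[-10.1 -22.5  93.3   0.    0.    0. ]
```

```bash
python3 -m handwheel '[[-5,-10,0,0,0,0],[-10,-22,10,0,0,0],[-10,-22,35,0,0,0],[-10,-22,60,0,0,0],[-10,-22,86,0,0,0]]'
python3 -m handwheel '[[0,0,4,0,0,0],[0,0,4,0,0,0],[0,0,4,0,0,0],[0,0,4,0,0,0],[0,0,4,0,0,0]]'
python3 -c "
from h import *
s=sense();print(s['force'],s['gripper_width'],goto(.5004,.2637,.1105))
print(s['tcp_pos'])"
```

```text
time: 24.6
tcp_pos: [0.5012, 0.2649, 0.1357]
ee_rot: [-3.141, 0.001, -1.851]
force: [-0.1, -0.3, -2.8]
gripper_width: 0.291
grip_force: 40.1
time: 25.1
tcp_pos: [0.5003, 0.2655, 0.1345]
ee_rot: [-3.139, 0.002, -1.85]
force: [0.3, 1.0, -2.4]
gripper_width: 0.291
grip_force: 40.2
[ 0.26953042  0.9982769  -2.37489374] 0.290904247240539 [ 1.8 -0.5 24.   0.   0.   0. ]
[0.50034528 0.26552841 0.13446233]
```

```bash
python3 -m handwheel '[[1,0,7,0,0,0],[1.5,-0.5,14,0,0,0],[1.5,-0.5,19,0,0,0],[1.5,-0.5,22,0,0,0],[1.5,-0.5,24,0,0,0]]'
python3 -m handwheel '[[0,0,0,0,0,6],[0,0,0,0,0,14],[0,0,0,0,0,22],[0,0,0,0,0,30],[0,0,0,0,0,38]]'
python3 -m handwheel '[[0,0,0,0,0,8],[0,0,0,0,0,16],[0,0,0,0,0,25],[0,0,0,0,0,33],[0,0,0,0,0,42]]'
python3 -m handwheel '[[0,0,0,0,0,8],[0,0,0,0,0,16],[0,0,0,0,0,25],[0,0,0,0,0,33],[0,0,0,0,0,42]]'
python3 -m handwheel '[[0,0,0,0,0,8],[0,0,0,0,0,16],[0,0,0,0,0,25],[0,0,0,0,0,33],[0,0,0,0,0,42]]'
python3 -m handwheel '[[0,0,0,0,0,8],[0,0,0,0,0,16],[0,0,0,0,0,25],[0,0,0,0,0,33],[0,0,0,0,0,42]]'
python3 -m handwheel '[[0,0,0,0,0,8],[0,0,0,0,0,16],[0,0,0,0,0,25],[0,0,0,0,0,33],[0,0,0,0,0,42]]'
python3 -m handwheel '[[0,0,-1,0,0,0],[0,0,-2,0,0,0],[0,0,-2,0,0,0],[0,0,-2,0,0,0],[0,0,-2,0,0,0]]' 
python3 -m handwheel '[[0,0,0,0,0,0],[0,0,0,0,0,0],[0,0,-2,0,0,0],[0,0,-20,0,0,0],[0,0,-50,0,0,0]]' 0.55
python3 -m handwheel '[[0,0,-30,0,0,0],[0,0,-60,0,0,0],[0,0,-90,0,0,0],[0,0,-90,0,0,0],[0,0,-90,0,0,0]]'
cat >> h.py <<'E'
def check(n,c,x,y):
    s,p=wl('w'+n,[c],.1)
    p2=grab_frame('side');p3=grab_frame('top');o=[]
    for q,X,r,ss in((p,[x,y,.08],70,s),(p2,[x,y,.06],40,None),(p3,[x,y,.06],30,None)):
        u,v=[int(a) for a in proj(q,X,ss)];im=q['color'][max(0,v-r):v+r,max(0,u-r):u+r,::-1]
        o.append(cv2.resize(im,(266,266),interpolation=cv2.INTER_CUBIC))
    cv2.imwrite('pics/c'+n+'.png',np.hstack(o))
    for c in['red','blue','green']:
      for st,ce,m in blobs(p3,c):
        if 150<ce[0]<520 and 190<ce[1]<300: print(c,st.tolist(),np.round(ray(p3,*ce,.09)[:2],4),np.round(ray(p3,*ce,.11)[:2],4))
E
python3 -c "
from h import *
check('9','red',.5004,.2637)"
```

```text
time: 25.6
tcp_pos: [0.5009, 0.263, 0.1133]
ee_rot: [-3.138, 0.0, -1.85]
force: [-5.8, -5.7, 35.2]
gripper_width: 0.289
grip_force: 43.8
time: 26.1
tcp_pos: [0.5008, 0.2632, 0.1135]
ee_rot: [-3.139, 0.004, -2.519]
force: [-4.5, -4.8, 23.7]
gripper_width: 0.29
grip_force: 42.8
time: 26.6
tcp_pos: [0.5007, 0.2633, 0.1135]
ee_rot: [3.141, 0.004, 3.038]
force: [-5.2, -3.0, 23.8]
gripper_width: 0.293
grip_force: 42.8
time: 27.1
tcp_pos: [0.5006, 0.2636, 0.1134]
ee_rot: [3.138, 0.002, 2.312]
force: [-5.5, -4.1, 24.2]
gripper_width: 0.294
grip_force: 42.7
time: 27.6
tcp_pos: [0.5008, 0.2637, 0.1134]
ee_rot: [3.137, -0.001, 1.586]
force: [-4.1, -3.3, 22.3]
gripper_width: 0.29
grip_force: 42.6
time: 28.1
tcp_pos: [0.5015, 0.2641, 0.1132]
ee_rot: [3.138, -0.005, 0.861]
force: [-2.2, -1.4, 20.1]
gripper_width: 0.291
grip_force: 42.4
time: 28.6
tcp_pos: [0.502, 0.2633, 0.1132]
ee_rot: [3.14, -0.007, 0.136]
force: [-1.6, -3.4, 19.5]
gripper_width: 0.285
grip_force: 42.4
time: 29.1
tcp_pos: [0.5016, 0.2633, 0.1134]
ee_rot: [3.141, -0.005, 0.14]
force: [-0.2, -2.6, 9.7]
gripper_width: 0.288
grip_fo
[... 220 characters left out ...]

force: [0.9, -0.2, -0.8]
gripper_width: 0.55
grip_force: 0.0
t 30.1 tcp [0.4996 0.2638 0.2515] rot [-3.141e+00 -1.000e-03  1.400e-01] q [0.36 0.26 1.54 0.   1.34 1.79] grip 0.55 0.0
red [560, 136, 69, 56, 501] [606.4 164.9] @ 0.1 [0.5803 0.0597] bbox@.018 [0.579  0.0062]
red [306, 209, 35, 40, 1018] [322.8 228.2] @ 0.1 [0.5012 0.264 ] bbox@.018 [0.4759 0.2601]
red [25, 246, 14, 50, 462] [ 30.4 271.4] @ 0.1 [0.4298 0.5008] bbox@.018 [0.3842 0.5681]
red [184, 202, 17, 15, 156] [0.5017 0.2662] [0.4995 0.2611]
blue [271, 197, 24, 24, 226] [0.5088 0.0887] [0.5064 0.0867]
blue [475, 260, 15, 13, 130] [ 0.4074 -0.2998] [ 0.4069 -0.2951]
green [241, 243, 14, 12, 116] [0.4267 0.1546] [0.4258 0.1515]
```

View pics/c9.png

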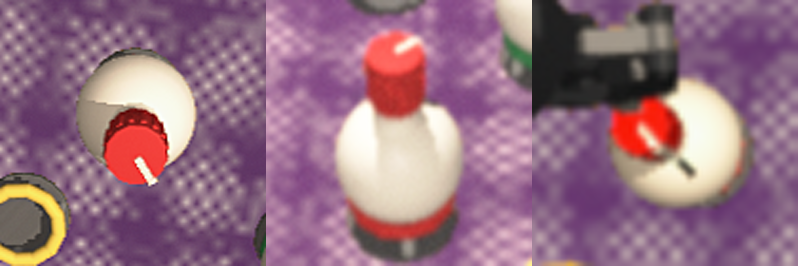

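Red: the white rib lines up with the black one (top pane) and the flask is upright. Next is blue.

```bash
python3 -m handwheel '[[0,0,0,0,0,-8],[0,0,0,0,0,-16],[0,0,0,0,0,-25],[0,0,0,0,0,-33],[0,0,0,0,0,-42]]'
python3 -m handwheel '[[0,0,0,0,0,-8],[0,0,0,0,0,-16],[0,0,0,0,0,-25],[0,0,0,0,0,-33],[0,0,0,0,0,-42]]'
python3 -m handwheel '[[0,0,0,0,0,-8],[0,0,0,0,0,-16],[0,0,0,0,0,-25],[0,0,0,0,0,-33],[0,0,0,0,0,-42]]'
python3 -m handwheel '[[0,0,0,0,0,-8],[0,0,0,0,0,-16],[0,0,0,0,0,-25],[0,0,0,0,0,-33],[0,0,0,0,0,-42]]'
python3 -c "
from h import *
print(goto(.4072,-.265,.24,-2.986))"
```

```text
time: 30.75
tcp_pos: [0.499, 0.2634, 0.2496]
ee_rot: [-3.14, 0.003, 0.872]
force: [0.2, 0.5, 0.4]
gripper_width: 0.548
grip_force: 0.0
time: 31.25
tcp_pos: [0.499, 0.2634, 0.2496]
ee_rot: [-3.139, 0.001, 1.598]
force: [-0.1, 0.6, -0.4]
gripper_width: 0.553
grip_force: 0.0
time: 31.75
tcp_pos: [0.499, 0.2634, 0.2496]
ee_rot: [-3.139, -0.001, 2.324]
force: [-0.6, -0.1, -0.1]
gripper_width: 0.553
grip_force: 0.0
time: 32.25
tcp_pos: [0.499, 0.2634, 0.2496]
ee_rot: [-3.14, -0.003, 3.05]
force: [-0.4, -0.7, -1.0]
gripper_width: 0.551
grip_force: 0.0
[ 4.280e+01 -5.346e+02  1.040e+01 -0.000e+00 -2.000e-01 -1.420e+01]
```

```bash
python3 -m handwheel '[[2,-25,2,0,0,0],[5,-65,4,0,0,0],[9,-110,6,0,0,0],[13,-155,8,0,0,0],[17,-200,10,0,0,0]]'
python3 -m handwheel '[[4,-45,0,0,0,-3],[8,-92,0,0,0,-6],[12,-140,0,0,0,-9],[16,-188,0,0,0,-12],[20,-230,0,0,0,-14]]'
python3 -m handwheel '[[17,-60,0,0,0,0],[17,-98,0,0,0,0],[17,-98,0,0,0,0],[17,-98,0,0,0,0],[17,-98,0,0,0,0]]'
python3 - <<'E'
from h import *
s,p=wl('w10',['blue'])
print(goto(.4072,-.2998,.097,-2.986))
p3=grab_frame('top')
for c in['red','blue','green']:
  for st,ce,m in blobs(p3,c):
    if 150<ce[0]<520 and 190<ce[1]<300: print(c,st.tolist(),np.round(ray(p3,*ce,.09)[:2],4),np.round(ray(p3,*ce,.11)[:2],4))
E
```

```text
time: 32.75
tcp_pos: [0.4619, 0.0648, 0.2398]
ee_rot: [-3.141, -0.002, 3.044]
force: [1.4, -0.6, 0.0]
gripper_width: 0.549
grip_force: 0.0
time: 33.25
tcp_pos: [0.4194, -0.1625, 0.2401]
ee_rot: [3.141, -0.002, -2.994]
force: [1.1, 0.2, -0.9]
gripper_width: 0.552
grip_force: 0.0
time: 33.75
tcp_pos: [0.4176, -0.2589, 0.2402]
ee_rot: [3.139, -0.001, -2.995]
force: [-0.2, 0.4, -0.1]
gripper_width: 0.553
grip_force: 0.0
t 33.75 tcp [ 0.4176 -0.2589  0.2402] rot [ 3.139e+00 -1.000e-03 -2.995e+00] q [-0.7   0.16  1.7   0.    1.28 -2.41] grip 0.553 0.0
blue [252, 193, 35, 37, 800] [269.2 213. ] @ 0.09 [ 0.4086 -0.3009] bbox@.018 [ 0.4267 -0.3092]
blue [593, 319, 47, 40, 814] [616.7 338.4] @ 0.09 [0.4787 0.0175] bbox@.018 [0.5179 0.0946]
[ 1.630e+01 -3.950e+01  1.434e+02  1.000e-01 -1.000e-01 -5.000e-01]
red [184, 202, 17, 15, 165] [0.5023 0.2668] [0.5    0.2617]
blue [271, 197, 24, 24, 225] [0.5088 0.0886] [0.5065 0.0866]
green [241, 243, 14, 12, 116] [0.4267 0.1546] [0.4258 0.1515]
```

```bash
python3 -m handwheel '[[12,-30,5,0,0,0],[15.5,-40,25,0,0,0],[15.5,-40,55,0,0,0],[15.5,-40,80,0,0,0],[15.5,-40,100,0,0,0]]'
python3 -m handwheel '[[0,0,15,0,0,0],[0,0,30,0,0,0],[0,0,40,0,0,0],[0,0,43,0,0,0],[0,0,43,0,0,0]]' 
python3 -m handwheel '[[0,0,0,0,0,0],[0,0,0,0,0,0],[0,0,0,0,0,0],[0,0,0,0,0,0],[0,0,0,0,0,0]]' 0 40
python3 -m handwheel '[[0,0,-8,0,0,0],[0,0,-30,0,0,0],[0,0,-60,0,0,0],[0,0,-95,0,0,0],[0,0,-125,0,0,0]]'
python3 -c "
from h import *
print(goto(.5169,.096,.225,-2.16))"
```

```text
time: 34.35
tcp_pos: [0.4084, -0.3001, 0.1399]
ee_rot: [3.14, -0.001, -2.993]
force: [0.0, -1.1, 0.4]
gripper_width: 0.547
grip_force: 0.0
time: 34.85
tcp_pos: [0.4088, -0.3013, 0.0981]
ee_rot: [3.141, -0.0, -2.994]
force: [0.0, -0.6, 0.7]
gripper_width: 0.548
grip_force: 0.0
time: 35.35
tcp_pos: [0.4091, -0.3024, 0.0989]
ee_rot: [-3.14, 0.001, -2.996]
force: [-0.7, 0.2, 5.8]
gripper_width: 0.29
grip_force: 39.6
time: 35.85
tcp_pos: [0.4082, -0.3016, 0.2244]
ee_rot: [3.141, -0.0, -2.995]
force: [1.0, -1.0, -2.6]
gripper_width: 0.291
grip_force: 39.7
[-165.4  377.6   -0.4    0.    -0.   -47.9]
```

```bash
python3 -m handwheel '[[-6,14,0,0,0,-4],[-22,50,0,0,0,-11],[-40,91,0,0,0,-19],[-58,132,0,0,0,-27],[-76,173,0,0,0,-35]]'
python3 -c "
from h import *
print(goto(.5169,.096,.225,-2.16))"
```

```text
time: 36.35
tcp_pos: [0.4601, -0.1136, 0.2229]
ee_rot: [-3.139, -0.008, -2.388]
force: [1.2, 0.2, -1.7]
gripper_width: 0.288
grip_force: 39.8
[-1.848e+02  1.140e+02 -3.800e+00 -1.000e-01 -5.000e-01 -1.310e+01]
```

```bash
python3 -m handwheel '[[-36,22,-1,0,0,-4],[-73,45,-2,0,0,-8],[-110,68,-2,0,0,-12],[-142,88,-2,0,0,-13],[-165,102,-2,0,0,-13]]'
python3 -m handwheel '[[0,0,0,0,0,0],[0,0,0,0,0,0],[0,0,0,0,0,0],[0,0,0,0,0,0],[0,0,0,0,0,0]]'
python3 -c "
from h import *
s,p=wl('w11',['blue'])
print(goto(.5169,.096,.14))"
```

```text
time: 36.85
tcp_pos: [0.5114, 0.0749, 0.2233]
ee_rot: [-3.141, -0.007, -2.163]
force: [1.0, -0.6, -1.8]
gripper_width: 0.288
grip_force: 40.1
time: 37.35
tcp_pos: [0.5116, 0.0714, 0.2237]
ee_rot: [-3.14, -0.008, -2.166]
force: [0.1, 0.1, -1.7]
gripper_width: 0.293
grip_force: 40.0
t 37.35 tcp [0.5116 0.0714 0.2237] rot [-3.14  -0.008 -2.166] q [ 0.01  0.21  1.68 -0.01  1.26 -2.54] grip 0.293 40.0
blue [313, 213, 43, 18, 241] [336.  218.5] @ 0.09 [0.4941 0.0648] bbox@.018 [0.5058 0.0841]
blue [119, 243, 33, 31, 394] [134.8 258.5] @ 0.09 [0.6398 0.0046] bbox@.018 [0.6894 0.0049]
blue [291, 281, 63, 85, 3711] [323.9 325.5] @ 0.09 [0.5525 0.1353] bbox@.018 [0.5776 0.1697]
blue [39, 450, 17, 13, 152] [ 46.2 455.6] @ 0.09 [0.8517 0.1051] bbox@.018 [0.9623 0.1354]
[-23.8   9.5  83.6   0.    0.    0. ]
```

```bash
python3 -c "
from h import *
print(goto(.5169,.096,.14,-2.16))"
python3 -m handwheel '[[-10,4,0,0,0,0],[-24,9,10,0,0,0],[-24,9,35,0,0,0],[-24,9,60,0,0,0],[-24,9,84,0,0,0]]'
python3 -m handwheel '[[0,0,4,0,0,0],[0,0,4,0,0,0],[0,0,4,0,0,0],[0,0,4,0,0,0],[0,0,4,0,0,0]]'
python3 -c "
from h import *
s=sense();print(s['force'],goto(.5167,.0963,.1115,-2.16),s['ee_rot'])
p=grab_frame('side');print([ (st.tolist()) for st,ce,m in blobs(p,'blue')])
save(p,'s12');u,v=[int(a) for a in proj(p,[.5167,.0963,.07])]
o=[cv2.resize(p['color'][v-50:v+50,u-50:u+50,::-1],(400,400),interpolation=cv2.INTER_CUBIC)]
s=sense();p=grab_frame('wrist');o.append(cv2.resize(p['color'][140:400,190:450,::-1],(400,400)));cv2.imwrite('pics/c12.png',np.hstack(o))"
```

```text
[-23.8   9.5  83.6  -0.1  -0.4  -0.3]
time: 37.9
tcp_pos: [0.5175, 0.0982, 0.1379]
ee_rot: [-3.141, -0.007, -2.164]
force: [0.7, -0.4, -2.5]
gripper_width: 0.29
grip_force: 40.0
time: 38.4
tcp_pos: [0.5183, 0.0968, 0.1366]
ee_rot: [-3.138, -0.006, -2.165]
force: [-0.5, 0.0, -1.4]
gripper_width: 0.295
grip_force: 40.1
[-0.54839196  0.00537208 -1.38925577] [ 1.2  1.1 25.1 -0.2 -0.3 -0.3] [-3.13814136 -0.00584808 -2.16460589]
[[294, 236, 10, 20, 141], [292, 284, 25, 16, 127]]
```

View pics/c12.png

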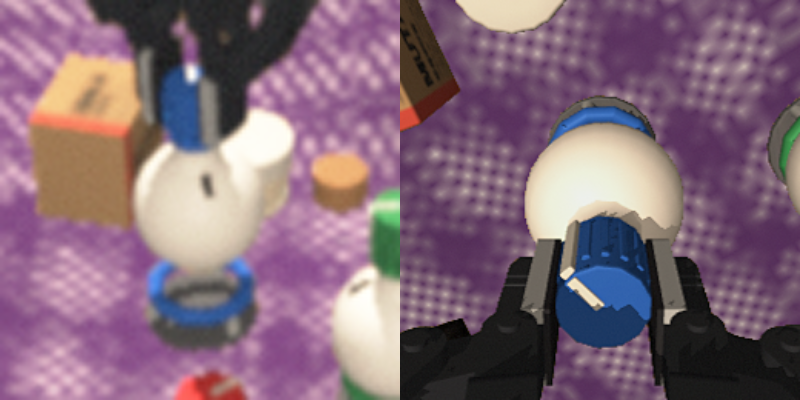

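The blue flask hangs upright over the blue ring, with the fingers well above the pot and carton. Lowering and screwing.

```bash
python3 -m handwheel '[[1,1,7,0,-0.2,0],[1,1,13,-0.1,-0.4,0],[1,1,18,-0.1,-0.4,0],[1,1,21,-0.1,-0.4,0],[1,1,24,-0.1,-0.4,0]]'
python3 -m handwheel '[[0,0,0,0,0,6],[0,0,0,0,0,14],[0,0,0,0,0,22],[0,0,0,0,0,30],[0,0,0,0,0,38]]'
python3 -m handwheel '[[0,0,0,0,0,8],[0,0,0,0,0,16],[0,0,0,0,0,25],[0,0,0,0,0,33],[0,0,0,0,0,42]]'
python3 -m handwheel '[[0,0,0,0,0,8],[0,0,0,0,0,16],[0,0,0,0,0,25],[0,0,0,0,0,33],[0,0,0,0,0,42]]'
python3 -m handwheel '[[0,0,0,0,0,8],[0,0,0,0,0,16],[0,0,0,0,0,25],[0,0,0,0,0,33],[0,0,0,0,0,42]]'
python3 -m handwheel '[[0,0,0,0,0,8],[0,0,0,0,0,16],[0,0,0,0,0,25],[0,0,0,0,0,33],[0,0,0,0,0,42]]'
python3 -m handwheel '[[0,0,0,0,0,8],[0,0,0,0,0,16],[0,0,0,0,0,25],[0,0,0,0,0,33],[0,0,0,0,0,42]]'
python3 -m handwheel '[[0,0,-1,0,0,0],[0,0,-2,0,0,0],[0,0,-2,0,0,0],[0,0,-2,0,0,0],[0,0,-2,0,0,0]]' 
python3 -m handwheel '[[0,0,0,0,0,0],[0,0,0,0,0,0],[0,0,-2,0,0,0],[0,0,-20,0,0,0],[0,0,-50,0,0,0]]' 0.55
python3 -m handwheel '[[0,0,-30,0,0,0],[0,0,-60,0,0,0],[0,0,-90,0,0,0],[0,0,-90,0,0,0],[0,0,-90,0,0,0]]' 
python3 -c "
from h import *
check('13','blue',.5167,.0963)"
```

```text
time: 39.0
tcp_pos: [0.5189, 0.0964, 0.1135]
ee_rot: [-3.137, 0.004, -2.165]
force: [0.6, 0.4, 19.9]
gripper_width: 0.29
grip_force: 42.4
time: 39.5
tcp_pos: [0.5192, 0.0957, 0.1136]
ee_rot: [-3.138, 0.006, -2.833]
force: [1.6, -1.9, 8.6]
gripper_width: 0.287
grip_force: 41.1
time: 40.0
tcp_pos: [0.5188, 0.095, 0.1136]
ee_rot: [-3.142, 0.007, 2.724]
force: [0.3, -3.9, 9.8]
gripper_width: 0.289
grip_force: 41.2
time: 40.5
tcp_pos: [0.5181, 0.095, 0.1135]
ee_rot: [3.139, 0.004, 1.998]
force: [0.3, -4.0, 10.7]
gripper_width: 0.294
grip_force: 41.3
time: 41.0
tcp_pos: [0.5176, 0.0952, 0.1135]
ee_rot: [3.138, 0.001, 1.272]
force: [-1.4, -3.9, 11.7]
gripper_width: 0.29
grip_force: 41.4
time: 41.5
tcp_pos: [0.5175, 0.0956, 0.1135]
ee_rot: [3.138, -0.002, 0.547]
force: [-0.9, -1.8, 10.4]
gripper_width: 0.291
grip_force: 41.3
time: 42.0
tcp_pos: [0.5174, 0.096, 0.1135]
ee_rot: [3.141, -0.003, -0.18]
force: [-1.6, -1.1, 10.8]
gripper_width: 0.29
grip_force: 41.3
time: 42.5
tcp_pos: [0.5167, 0.0962, 0.1137]
ee_rot: [3.141, -0.001, -0.174]
force: [2.6, -0.7, 1.8]
gripper_width: 0.291
grip_force: 40.5
time: 43.0
tcp_pos: [0.5141, 0.0963, 0.162]
ee_rot: [3.14, 0.006, -0.174]
force: [0.1, -0.4, 0.7]
gripper_width: 0.546
grip_force: 0.0
time: 43.5
tcp_pos: [0.516, 0.0964, 0.2538]
ee_rot: [-3.141, -0.0, -0.174]
force: [0.1, 0.2, -0.4]
gripper_width: 0.55
grip_force: 0.0
t 43.5 tcp [0.516  0.0964 0.2538] rot [-3.141 -0.    -0.174] q [0.05 0.2  1.61 0.   1.33 1.8 ] grip 0.55 0.0
blue [374, 0, 34, 11, 215] [391.4   4.5] @ 0.1 [0.6612 0.0247] bbox@.018 [0.6798 0.0081]
blue [306, 207, 34, 39, 904] [323.6 226.8] @ 0.1 [0.5176 0.0954] bbox@.018 [0.494  0.1003]
red [195, 204, 6, 11, 48] [0.5021 0.2565] [0.4998 0.2516]
green [241, 243, 14, 12, 116] [0.4267 0.1546] [0.4258 0.1515]
```

View pics/c13.png

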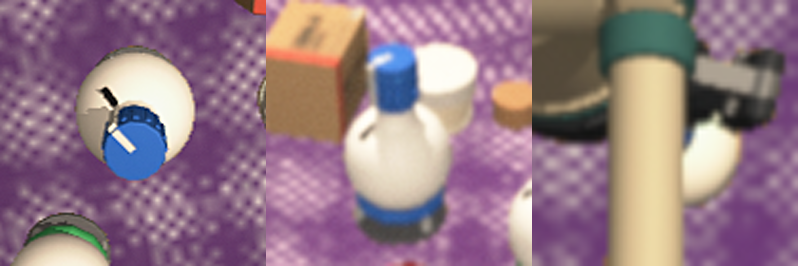

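```bash
python3 -m handwheel '[[0,30,0,0,0,0],[0,70,0,0,0,0],[0,110,0,0,0,0],[0,150,0,0,0,0],[0,190,0,0,0,0]]'
python3 -m handwheel '[[0,40,0,0,0,0],[0,80,0,0,0,0],[0,120,0,0,0,0],[0,150,0,0,0,0],[0,170,0,0,0,0]]'
python3 - <<'E'
from h import *
s=sense();print(s['time'],s['tcp_pos'])
S={'red':(.5004,.2637),'blue':(.5167,.0963),'green':(.4263,.1537)}
p=grab_frame('top');save(p,'t14');o=[]
for c,(x,y) in S.items():
    u,v=[int(a) for a in proj(p,[x,y,.06])];o.append(cv2.resize(p['color'][v-22:v+22,u-22:u+22,::-1],(266,400*266//400),interpolation=cv2.INTER_CUBIC))
    for st,ce,m in blobs(p,c):
        if abs(ce[0]-u)<25 and abs(ce[1]-v)<25: print(c,st.tolist(),np.round(ray(p,st[0]+st[2]/2-.5,st[1]+st[3]/2-.5,.1125)[:2]-[x,y],4))
p2=grab_frame('side');o2=[]
for c,(x,y) in S.items():
    u,v=[int(a) for a in proj(p2,[x,y,.06])];o2.append(cv2.resize(p2['color'][v-34:v+34,u-34:u+34,::-1],(266,266),interpolation=cv2.INTER_CUBIC))
    print(c,[st.tolist() for st,ce,m in blobs(p2,c) if abs(ce[0]-u)<25 and abs(ce[1]-v)<40],'axis',np.round(proj(p2,[x,y,.0445]),1),np.round(proj(p2,[x,y,.1125]),1))
cv2.imwrite('pics/c14.png',np.vstack([np.hstack(o),np.hstack(o2)]))
E
```

```text
time: 44.15
tcp_pos: [0.482, -0.0919, 0.2522]
ee_rot: [-3.141, 0.003, -0.174]
force: [1.1, -0.7, 0.5]
gripper_width: 0.551
grip_force: 0.0
time: 44.65
tcp_pos: [0.4525, -0.2602, 0.2521]
ee_rot: [-3.141, 0.003, -0.176]
force: [-0.2, 0.2, 0.2]
gripper_width: 0.55
grip_force: 0.0
44.65 [ 0.45254313 -0.26015864  0.25206471]
red [184, 202, 17, 15, 165] [-0.0005 -0.0028]
blue [272, 197, 14, 13, 123] [-0.0007 -0.0014]
green [241, 243, 14, 12, 116] [ 0.0006 -0.0026]
red [[297, 311, 19, 26, 362], [294, 362, 30, 12, 140]] axis [308.7 349.6] [307.3 317.9]
blue [[297, 247, 12, 19, 181], [293, 292, 23, 8, 69]] axis [304.8 280. ] [303.5 250.2]
green [] axis [354.8 301.8] [355.9 271.2]
```

View pics/c14.png

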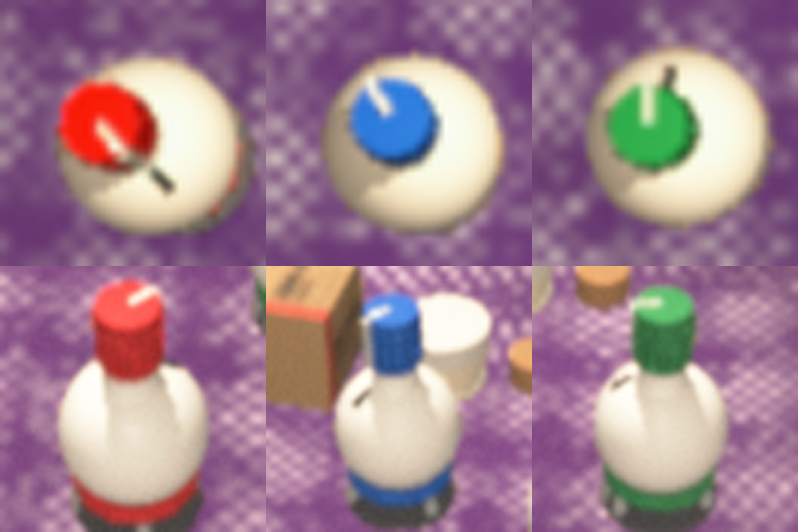

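Run:
```python
from h import *
S={'red':((.5004,.2637),(165,180),(100,122,128,157),0),'green':((.4263,.1537),(669,77),(648,125,648,85),532),'blue':((.5167,.0963),None,(390,113,374,80),266)}
p=grab_frame('top');p2=grab_frame('side')
def sph(p,u,v,C):
    f,cx,cy,T=cam(p);d=T[:3,:3]@np.array([(u-cx)/f,(v-cy)/f,1]);d/=np.linalg.norm(d);o=T[:3,3]-C
    b=o@d;h=b*b-o@o+.0305**2;t=-b-np.sqrt(max(h,0));return o+t*d
k=266/44
for c,((x,y),b,w,x0) in S.items():
    u,v=[int(a) for a in proj(p,[x,y,.06])]
    f=lambda a,b:(u-22+(a-x0+.5)/k-.5,v-22+(b+.5)/k-.5)
    A=ray(p,*f(*w[:2]),.1135);B=ray(p,*f(*w[2:]),.1135);d=B-A
    print(c,'white az',np.degrees(np.arctan2(d[1],d[0])))
    if b: q=sph(p,*f(*b),np.array([x,y,.0445]));print('black az top',np.degrees(np.arctan2(q[1],q[0])),q)
k=266/68
for c,b,w,x0 in(('green',(621,382),(660,302,638,304),532),('blue',(363,397),(390,309,366,318),266)):
    x,y=S[c][0];u,v=[int(a) for a in proj(p2,[x,y,.06])]
    f=lambda a,b:(u-34+(a-x0+.5)/k-.5,v-34+(b-266+.5)/k-.5)
    q=sph(p2,*f(*b),np.array([x,y,.0445]));d=ray(p2,*f(*w[2:]),.1135)-ray(p2,*f(*w[:2]),.1135)
    print(c,'side black',np.degrees(np.arctan2(q[1],q[0])),q,'white',np.degrees(np.arctan2(d[1],d[0])))
```

```text
red white az -139.2146314481263
black az top -138.41006381104546 [-0.01383836 -0.01228192  0.02424673]
green white az 2.2576287009643163
black az top -1.3506557748497021 [ 0.01911072 -0.00045059  0.0237661 ]
blue white az 27.664399919421076
green side black -11.148923537801453 [ 0.02006842 -0.00395507  0.02262446] white 8.978426551560586
blue side black 21.372962404669554 [0.01750321 0.00684991 0.02402012] white 33.980333542096474
```

Run:
```python
from h import *
p=grab_frame('wrist')
for n,c,(x,y),t,yaw in(('w6','green',(.4263,.1537),[.4259,.1545,.2514],-.275),('w9','red',(.5004,.2637),[.4996,.2638,.2515],.14),('w13','blue',(.5167,.0963),[.516,.0964,.2538],-.174)):
    im=cv2.imread(f'pics/{n}.png')[:,:,::-1];p['color']=np.ascontiguousarray(im);s=dict(tcp_pos=t,ee_rot=[np.pi,0,yaw])
    hsv=cv2.cvtColor(p['color'],cv2.COLOR_RGB2HSV)
    f,cx,cy,T=cam(p,s);C=np.array([x,y,.0445])
    def sph(u,v):
        d=T[:3,:3]@np.array([(u-cx)/f,(v-cy)/f,1]);d/=np.linalg.norm(d);o=T[:3,3]-C;b=o@d;h=b*b-o@o+.0305**2
        return o+(-b-np.sqrt(h))*d if h>0 else None
    u0,v0=[int(a) for a in proj(p,[x,y,.08],s)];B=[];W=[];D=[]
    for v in range(v0-60,v0+60):
        for u in range(u0-60,u0+60):
            H,S,V=[int(a) for a in hsv[v,u]]
            P=ray(p,u,v,.1135,s)[:2]-[x,y]
            if V<60:
                q=sph(u,v)
                if q is not None and .018<q[2]<.028: B.append(q)
            if np.hypot(*P)<.0145:
                if S<60 and V>140: W.append(P)
                elif S>110 and V>100:D.append(P)
    B=np.array(B);W=np.array(W);D=np.array(D);b=B.mean(0)
    uu,ss,vt=np.linalg.svd(W-W.mean(0));d=vt[0]*np.sign(vt[0]@W.mean(0))
    print(n,c,len(B),len(W),'black',np.round(b,4),np.degrees(np.arctan2(b[1],b[0])).round(1),'white dir',np.degrees(np.arctan2(d[1],d[0])).round(1),'capc',np.round(D.mean(0),4))
```

```text
w6 green 42 162 black [ 0.0149 -0.0004  0.0244] -1.7 white dir -160.2 capc [ 0.0016 -0.0009]<stdin>:21: RuntimeWarning: Mean of empty slice.
  ret = ret.dtype.type(ret / rcount)
Traceback (most recent call last):
IndexError: invalid index to scalar variable.
```

Run:
```python
from h import *
p=grab_frame('wrist')
for n,c,(x,y),t,yaw in(('w6','green',(.4263,.1537),[.4259,.1545,.2514],-.275),('w13','blue',(.5167,.0963),[.516,.0964,.2538],-.174)):
    im=cv2.imread(f'pics/{n}.png')[:,:,::-1];p['color']=np.ascontiguousarray(im);s=dict(tcp_pos=t,ee_rot=[np.pi,0,yaw])
    hsv=cv2.cvtColor(p['color'],cv2.COLOR_RGB2HSV);f,cx,cy,T=cam(p,s);C=np.array([x,y,.0445])
    # rectified view of the cap-top plane, 0.25 mm/px, world x up, y left
    src=np.float32([proj(p,[x+a,y+b,.1135],s) for a,b in((.02,.02),(.02,-.02),(-.02,-.02),(-.02,.02))])
    M=cv2.getPerspectiveTransform(src,np.float32([[0,0],[320,0],[320,320],[0,320]]))
    a=cv2.warpPerspective(p['color'],M,(320,320),flags=cv2.INTER_CUBIC)
    src=np.float32([proj(p,[x+a_,y+b,.069],s) for a_,b in((.03,.03),(.03,-.03),(-.03,-.03),(-.03,.03))])
    b=cv2.warpPerspective(p['color'],cv2.getPerspectiveTransform(src,np.float32([[0,0],[320,0],[320,320],[0,320]])),(320,320),flags=cv2.INTER_CUBIC)
    o=np.hstack([a,b]) if n=='w6' else np.vstack([o,np.hstack([a,b])])
for i in(0,320):
    for j in(0,320): cv2.line(o,(i+160,j),(i+160,j+319),(255,255,0),1);cv2.line(o,(i,j+160),(i+319,j+160),(255,255,0),1)
cv2.imwrite('pics/c15.png',cv2.resize(o,(600,600))[:,:,::-1])
```

```text
(no output)
```

View pics/c15.png

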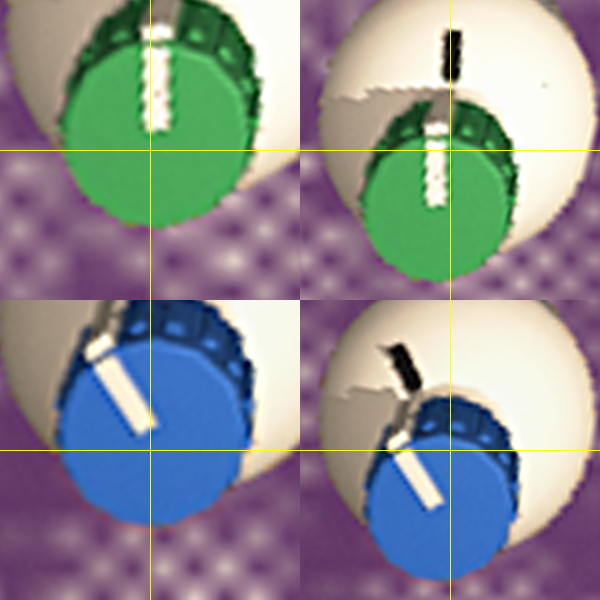

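Green and red are aligned. Blue looks about 6° short, so I'll go back and give it another turn.

```bash
python3 -m handwheel '[[0,-20,0,0,0,-8],[0,-55,0,0,0,-16],[0,-95,0,0,0,-25],[0,-135,0,0,0,-33],[0,-175,0,0,0,-42]]'
python3 -c "
from h import *
print(goto(.5167,.0963,.25,1.29))"
```

```text
time: 45.45
tcp_pos: [0.4837, -0.083, 0.2536]
ee_rot: [-3.141, 0.0, 0.559]
force: [1.2, 0.5, -0.4]
gripper_width: 0.549
grip_force: 0.0
[ 123.1 -134.6    3.6   -0.    -0.   -41.9]
```

```bash
python3 -m handwheel '[[30,-33,1,0,0,-8],[60,-66,2,0,0,-16],[90,-99,2,0,0,-25],[110,-120,2,0,0,-33],[117,-128,2,0,0,-42]]'
python3 -m handwheel '[[0,0,0,0,0,0],[0,0,0,0,0,0],[0,0,0,0,0,0],[0,0,0,0,0,0],[0,0,0,0,0,0]]'
python3 -c "
from h import *
s,p=wl('w16',['blue'],.1)
print(goto(.5167,.0963,.1135,1.29))"
```

```text
time: 45.95
tcp_pos: [0.5161, 0.0888, 0.2514]
ee_rot: [-3.141, -0.001, 1.289]
force: [-0.0, -0.3, -0.4]
gripper_width: 0.544
grip_force: 0.0
time: 46.45
tcp_pos: [0.5165, 0.0837, 0.2516]
ee_rot: [-3.141, 0.0, 1.276]
force: [-0.5, 0.7, -0.2]
gripper_width: 0.547
grip_force: 0.0
t 46.45 tcp [0.5165 0.0837 0.2516] rot [-3.141  0.     1.276] q [ 0.03  0.2   1.62 -0.    1.32  0.32] grip 0.547 0.0
blue [303, 196, 35, 40, 923] [319.1 216.5] @ 0.1 [0.5174 0.0958] bbox@.018 [0.5114 0.0754]
blue [488, 213, 32, 29, 366] [504.5 228.5] @ 0.1 [0.6564 0.0432] bbox@.018 [0.6907 0.0079]
[ 12.1  -3.5 138.1  -0.    0.   -0.8]
```

```bash
python3 -m handwheel '[[12,-3.5,5,0,0,0],[12,-3.5,30,0,0,0],[12,-3.5,60,0,0,0],[12,-3.5,85,0,0,0],[12,-3.5,105,0,0,0]]'
python3 -m handwheel '[[0,0,12,0,0,0],[0,0,24,0,0,0],[0,0,31,0,0,0],[0,0,33,0,0,0],[0,0,33,0,0,0]]' 
python3 -m handwheel '[[0,0,0,0,0,0],[0,0,0,0,0,0],[0,0,0,0,0,0],[0,0,0,0,0,0],[0,0,0,0,0,0]]' 0 45
python3 -m handwheel '[[0,0,1,0,0,0],[0,0,2,0,0,4],[0,0,2.5,0,0,11],[0,0,2.5,0,0,19],[0,0,2.5,0,0,27]]'
python3 -m handwheel '[[0,0,0,0,0,8],[0,0,0,0,0,16],[0,0,0,0,0,25],[0,0,0,0,0,33],[0,0,0,0,0,42]]'
python3 -m handwheel '[[0,0,-1,0,0,0],[0,0,-2.5,0,0,0],[0,0,-2.5,0,0,0],[0,0,-2.5,0,0,0],[0,0,-2.5,0,0,0]]' 
python3 -m handwheel '[[0,0,0,0,0,0],[0,0,0,0,0,0],[0,0,-2,0,0,0],[0,0,-20,0,0,0],[0,0,-50,0,0,0]]' 0.55
python3 -m handwheel '[[0,0,-30,0,0,0],[0,0,-60,0,0,0],[0,0,-90,0,0,0],[0,0,-90,0,0,0],[0,0,-90,0,0,0]]'
python3 - <<'E'
from h import *
x,y=.5167,.0963
s,p=wl('w17',['blue'],.1);L=[(s,p)]
w=[]
for z,r in((.1135,.02),(.069,.03)):
    src=np.float32([proj(p,[x+a,y+b,z],s) for a,b in((r,r),(r,-r),(-r,-r),(-r,r))])
    w.append(cv2.warpPerspective(p['color'],cv2.getPerspectiveTransform(src,np.float32([[0,0],[320,0],[320,320],[0,320]])),(320,320),flags=cv2.INTER_CUBIC))
o=np.hstack(w)
for i in(160,480): cv2.line(o,(i,0),(i,319),(255,255,0),1)
cv2.line(o,(0,160),(639,160),(255,255,0),1)
cv2.imwrite('pics/c17.png',o[:,:,::-1])
E
```

```text
time: 47.0
tcp_pos: [0.5158, 0.0976, 0.1447]
ee_rot: [-3.139, 0.0, 1.277]
force: [-0.6, 0.7, 0.6]
gripper_width: 0.55
grip_force: 0.0
time: 47.5
tcp_pos: [0.5169, 0.097, 0.1137]
ee_rot: [3.141, 0.0, 1.277]
force: [0.6, 0.4, 0.2]
gripper_width: 0.547
grip_force: 0.0
time: 48.0
tcp_pos: [0.5176, 0.0969, 0.1142]
ee_rot: [3.139, -0.0, 1.278]
force: [2.0, -0.5, 3.2]
gripper_width: 0.288
grip_force: 44.5
time: 48.5
tcp_pos: [0.5186, 0.0969, 0.1139]
ee_rot: [3.138, -0.003, 0.802]
force: [-0.3, -1.1, 16.3]
gripper_width: 0.285
grip_force: 45.8
time: 49.0
tcp_pos: [0.5192, 0.0963, 0.1139]
ee_rot: [3.14, -0.006, 0.076]
force: [0.3, -2.8, 15.9]
gripper_width: 0.285
grip_force: 45.9
time: 49.5
tcp_pos: [0.5182, 0.0965, 0.1143]
ee_rot: [3.14, -0.003, 0.081]
force: [3.4, -3.0, 6.0]
gripper_width: 0.289
grip_force: 44.9
time: 50.0
tcp_pos: [0.5142, 0.0971, 0.1617]
ee_rot: [-3.141, 0.008, 0.08]
force: [0.5, -0.7, -0.1]
gripper_width: 0.548
grip_force: 0.0
time: 50.5
tcp_pos: [0.5163, 0.0972, 0.2536]
ee_rot: [-3.141, 0.001, 0.08]
force: [-1.1, 0.3, 0.0]
gripper_width: 0.546
grip_force: 0.0
t 50.5 tcp [0.5163 0.0972 0.2536] rot [-3.141e+00  1.000e-03  8.000e-02] q [0.05 0.2  1.61 0.   1.33 1.54] grip 0.546 0.0
blue [424, 0, 38, 40, 695] [442.7  18. ] @ 0.1 [0.6699 0.0292] bbox@.018 [0.6897 0.0064]
blue [308, 207, 33, 40, 895] [323.  227.6] @ 0.1 [0.5175 0.097 ] bbox@.018 [0.4936 0.0939]
```

View pics/c17.png

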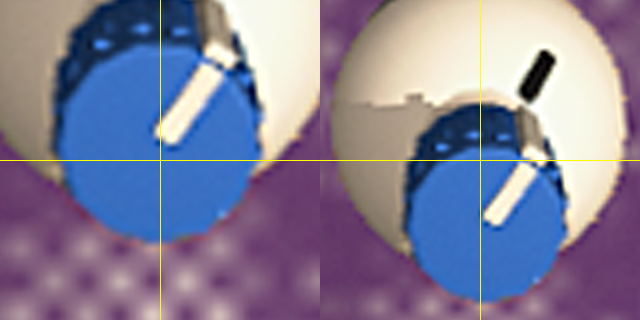

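```bash
python3 -m handwheel '[[0,30,0,0,0,0],[0,70,0,0,0,0],[0,110,0,0,0,0],[0,150,0,0,0,0],[0,190,0,0,0,0]]'
python3 -m handwheel '[[0,30,0,0,0,0],[0,60,0,0,0,0],[0,90,0,0,0,0],[0,110,0,0,0,0],[0,110,0,0,0,0]]'
python3 - <<'E'
from h import *
S={'red':(.5004,.2637),'blue':(.5167,.0963),'green':(.4263,.1537)};ok=True
p=grab_frame('top');save(p,'t18')
for c,(x,y) in S.items():
    u,v=proj(p,[x,y,.11])
    e=[np.round(ray(p,st[0]+st[2]/2-.5,st[1]+st[3]/2-.5,.1125)[:2]-[x,y],4) for st,ce,m in blobs(p,c) if np.hypot(ce[0]-u,ce[1]-v)<12]
    print(c,e);ok&=any(np.hypot(*q)<.005 for q in e)
print(ok, hand_in() if ok else 'no')
E
```

```text
time: 51.05
tcp_pos: [0.5308, -0.0935, 0.2515]
ee_rot: [-3.14, 0.004, 0.081]
force: [0.1, -0.4, 0.6]
gripper_width: 0.55
grip_force: 0.0
time: 51.55
tcp_pos: [0.5401, -0.2042, 0.2512]
ee_rot: [-3.141, 0.004, 0.077]
force: [-0.8, 0.6, 0.4]
gripper_width: 0.547
grip_force: 0.0
red [array([-0.0005, -0.0028])]
blue [array([ 0.0002, -0.0004])]
green [array([ 0.0006, -0.0026])]
the job is handed in; nothing more can be done
True None
```

The three flasks present (red, blue and green; there was no yellow one) stand upright in the rests of their colours with caps screwed home, nothing else was picked up or moved, and the job was handed in at about 52 s; the judge's verdict was not shown.

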